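Change the post foot on the welding turntable

ROBOT

A 6-joint arm with a two-finger parallel gripper is mounted at the origin on the work surface; the furniture and walls round the work are solid. World frame = base frame: x ahead of the robot, y to its left, z up, the work surface at z = 0. Lengths are in mm, angles in rad, forces in N, time in s.
With the tool pointing down it reaches from about 300 to 775 mm from the base axis. Payload 14.6 kg.
Tool frame: the origin (TCP) lies on the centre line of the jaws, within the pads' length; the fingertips stand 8 mm ahead of it and the grasp point (between the pads) lies 11 mm behind it; z points along the fingers, y is the line along which they close (so a half turn about z gives the same grasp; the last joint's range is limited). The gripper opens to 94 mm and grips with 3 to 60 N. Pads are 16 mm wide; open, the fingers measure 119 mm over their backs; the gripper's body (75 mm by 177 mm) begins 78 mm behind the grasp point.
Start: joints at [-1.221, 0.3, 1.521, -0, 1.321, -0.067], TCP at [222.652, -502.907, 213.446] pointing down, gripper open.
Joint ranges: [-3.03, 3.03], [-0.79, 2.21], [0.23, 2.52], [-1.04, 4.18], [0, 3.07], [-2.55, 2.55]. Speed limits (rad/s): [2.22, 2.22, 2.57, 3.14, 3.14, 3.14].

INTERFACE

Orientations are given as [roll, pitch, yaw] about the fixed x, y, z axes, in that order (R = Rz(yaw) Ry(pitch) Rx(roll)).
In Python, from cell import manip gives the robot as it stands.
- The arm moves only by the tool jog_arm, never from a script. Its argument "rows" is one flat list of numbers, 7 for each row, row after row: the shift along the world's x, y, z in cm, then the turn, a rotation vector about the world's x, y, z in rad, then the closure, from 0 (fully open) to 1 (shut). In form: [dx, dy, dz, rx, ry, rz, fingers, dx, dy, dz, rx, ry, rz, fingers, ...]. A call has 1 to 20 rows; each row shifts and turns the commanded pose from where the row before left it; what a row does not reach is not made up. A row lasts 1/12 s, in which the tool goes at most 41.7 mm and 7.16 degrees, less where a joint would pass 70% of its speed; a pose out of reach is approached as far as the arm can. A call with a gripper value outside its range is refused whole. The fingers move at their own pace and stop on an object; "newtons" is the grip in N (left out, the last holds). Time passes only in rows, so rows that do not move let the fingers close. It gives the time, the measured TCP pose, the force, the opening and the grip force at its end, in the units of the state.
- manip.read_state(): the state, without advancing time (a new reading comes with each control period).
- manip.camera(name): name is "side" or "top" or "wrist"; returns (picture, depth): 480x640x3 uint8, blue, green, red; 480x640 float32, mm along the optical axis (not along the pixel's ray), 0 where there is no reading.
- manip.camera_model(name): a dict with "K" (3x3 intrinsics, pixels), "k1" (the pictures are not rectified: a ray, as slopes to the right and down, at radius r is drawn at 1 + k1 r^2 times it, then the intrinsics apply), "R" (3x3) and "t" (3): a world point X has camera coordinates R X + t. Camera axes: x right, y down, z forward; pixel columns grow to the right and rows downward; lengths in mm; the calibration is good to about 2 mm. A picture is of the moment at which its call begins: read the wrist's pose just before it. camera_model takes no time and is no camera call; for the wrist camera it gives the pose at the moment of the call.
- manip.sign_off(): hands the job in; it is judged then, once.
The state is a dict: "clock": time; "joints": joint angles; "qd": joint speeds; "effort": joint torques, N m; "eef_pos": TCP position; "eef_rot": TCP orientation; "wrist_force": force on the tool from outside, world axes, zero at the start; "moment": the same for the moment, N m; "finger_gap": finger opening in mm; "finger_force": force on a finger pad.
Only numpy, scipy, OpenCV 4.12 (cv2) and the standard library are available. Lean on these libraries where they do the work, as an engineer would, in place of code of your own. Each camera call takes 0.05 s, during which the arm holds its last target. There are 200 camera calls.

TASK

The post foot on the welding turntable is fully welded. Lift the hold-down weight and then the copper spatter cap off it and park both upright on the side tray, stand the welded foot on the middle of the cooling rack, then set the tacked foot, which waits on the worktop, down on the turntable over its centre spigot and put the copper cap back over its tube and the weight back on the cap. Everything must sit upright and fully down, and the centre punch and the soapstone are left where they lie.

Things in the scene. Friction and masses are not known exactly. Their poses are not given: they have to be found in the camera images.
- turntable: Bench welding turntable, fixed: grey square base 116 x 116 mm, steel faceplate 130 mm across, its top 50 mm above the worktop. A centre spigot 16 mm in diameter stands 22 mm up from the faceplate, tapered over its last 10 mm to 8 mm. Origin: centre of the underside, on the worktop; z up. At the start it carries welded foot, copper cap and weight, one on another.
- welded_foot: Steel post foot with a continuous weld bead round the tube's foot; at the start on the turntable under cap and weight. 0.45 kg. Square flange 80 x 80 x 8 mm, in its middle an upright tube 36 mm outside, 29 mm inside, open through (28 mm hole in the flange); height 58 mm in all. Origin: centre of the flange's underside; z up along the tube, x and y along the flange's sides.
- tacked_foot: Steel post foot of the same shape and size as the welded one (flange 80 x 80 x 8 mm, tube 36 mm outside, 29 mm inside, height 58 mm, 0.45 kg), but with four small tacks instead of a bead; at the start it stands alone on the bare worktop. Origin: centre of the flange's underside; z up along the tube.
- copper_cap: Round copper spatter cap, 60 mm in diameter, 22 mm high, closed on top, open below (52 mm inside, 14 mm deep), with a boss 20 mm in diameter and 6 mm high in the middle of its top. 0.30 kg. It hangs over the tube's mouth: seated, its lower edge is 44 mm above the flange's underside. Origin: centre of the lower edge; z up.
- weight: Dark steel weight: round body 46 mm in diameter, 26 mm high, a recess below (36 mm across, 9 mm deep) that goes over the cap's boss, and on top a round knob 28 mm in diameter from 36 to 60 mm above the underside (20 mm neck between). 0.50 kg. Seated, its lower rim rests on the cap's top, 22 mm above the cap's origin. Origin: centre of the lower rim; z up.
- side_tray: Flat aluminium tray with a dark rubber mat and an edging 1 mm higher than the mat, 104 (x) x 160 (y) mm, fixed, empty at the start; room for the cap and the weight side by side along its length. Origin: centre of the underside, on the worktop; the mat's top is 5 mm above that; y along its length.
- cooling_rack: Low rack of round steel bars in a dark frame, 132 x 132 mm, fixed, empty at the start. The bars lie along x, their tops, like those of the two side rails, 23 mm above the worktop. Origin: centre of the underside, on the worktop.
- centre_punch: Bystander: dark steel centre punch, 114 mm long, 10 mm thick, lying on the worktop at the left end of the work. Origin: middle of its length, underside.
- soapstone: Bystander: white soapstone stick, 75 x 12 x 5 mm, lying on the worktop at the left end of the work. Origin: middle, underside.

How it is judged (in metres and radians):
On the way, in this order (a step that is already met when the one before it is completed fails the run):
1. the weight and the copper cap both stand upright and released on the side tray (x of weight in the frame of side_tray between -0.035 and 0.035 m and y of weight in the frame of side_tray between -0.062 and 0.062 m and z of weight in the frame of side_tray between 0.001 and 0.009 m and angle between each of weight, copper_cap's own z axis and vertical below 0.1 rad and contact force between each of weight, copper_cap and the fingers below 0.1 N and linear speed of each of weight, copper_cap below 0.03 m/s and x of copper_cap in the frame of side_tray between -0.035 and 0.035 m and y of copper_cap in the frame of side_tray between -0.062 and 0.062 m and z of copper_cap in the frame of side_tray between 0.001 and 0.009 m), for 0.2 s.
2. the welded foot stands released on the cooling rack (horizontal distance between welded_foot and cooling_rack below 0.035 m and z of welded_foot in the frame of cooling_rack between 0.018 and 0.028 m and angle between welded_foot's own z axis and vertical below 0.1 rad and contact force between welded_foot and the fingers below 0.1 N and linear speed of welded_foot below 0.03 m/s), for 0.2 s.
3. the tacked foot sits released on the turntable, over the spigot (horizontal distance between tacked_foot and turntable below 0.013 m and z of tacked_foot in the frame of turntable between 0.046 and 0.054 m and angle between tacked_foot's own z axis and vertical below 0.1 rad and contact force between tacked_foot and the fingers below 0.1 N and linear speed of tacked_foot below 0.03 m/s), for 0.2 s.
4. the copper cap is back, over the tube of the tacked foot (horizontal distance between copper_cap and tacked_foot below 0.012 m and z of copper_cap in the frame of tacked_foot between 0.04 and 0.048 m and angle between copper_cap's own z axis and vertical below 0.1 rad and contact force between copper_cap and the fingers below 0.1 N and linear speed of copper_cap below 0.03 m/s), for 0.2 s.
At the end, for the whole second after the job is handed in: Welded foot upright on the rack, within 35 mm of its middle; tacked foot on the faceplate over the spigot (centres within 13 mm), copper cap over its tube and weight over the cap's boss (centres within 12 mm), each within 4 mm of fully down, upright to 0.1 rad, released, at rest (all of step 2 and all of step 3 and all of step 4 and horizontal distance between weight and copper_cap below 0.012 m and z of weight in the frame of copper_cap between 0.018 and 0.026 m and angle between weight's own z axis and vertical below 0.1 rad and contact force between weight and the fingers below 0.1 N and linear speed of weight below 0.03 m/s); the robot touches nothing.
It fails at once if the centre punch or the soapstone was moved by more than 25 mm (distance of any of centre_punch, soapstone from where it was at the start of the episode above 0.025 m).
It also fails if it takes over 141 s, if anything falls off the work surface, if the arm or the gripper's body presses on something with over 40 N, if the wrist force passes 120 N, or if a joint passes its speed limit or range.

## Working session

There is one attempt and no reset: what is moved stays moved. The work goes in short steps, Python scripts to look and compute and a tool call to move; the robot and the scene stay as the last step left them, time stands still between calls to the robot, and variables do not carry over. Pictures are saved under pics/ and viewed, at most 14 in all, crops included, and the job is handed in when it is done.

Besides the shell and the picture viewer there is one more tool, called after "Request:" as a command line: name --argument value ..., lists and objects as JSON in quotes. jog_arm: Moves the arm, as the interface text tells. Its arguments: {"type":"object","properties":{"rows":{"type":"array"},"newtons":{"type":"number"}},"required":["rows"]}

```bash
mkdir -p pics; ls
cat > h.py <<'E'
import numpy as np, cv2
from cell import manip
def ray(m,uv):
    K,k1,R,t=[np.array(m[k],float) for k in("K","k1","R","t")]
    d=np.array([(uv[0]-K[0,2])/K[0,0],(uv[1]-K[1,2])/K[1,1]])
    s=d.copy()
    for _ in range(20): s=d/(1+k1*(s@s))
    return -R.T@t, R.T@np.array([s[0],s[1],1.])
def onz(m,uv,z):
    o,d=ray(m,uv); return o+d*(z-o[2])/d[2]
def cloud(m,dep):
    K,k1,R,t=[np.array(m[k],float) for k in("K","k1","R","t")]
    u,v=np.meshgrid(np.arange(640),np.arange(480))
    d=np.stack([(u-K[0,2])/K[0,0],(v-K[1,2])/K[1,1]],-1); s=d.copy()
    for _ in range(20): s=d/(1+k1*(s**2).sum(-1,keepdims=True))
    P=np.concatenate([s,np.ones_like(s[...,:1])],-1)*dep[...,None]
    return (P-t)@R
E
python3 - <<'E'
from h import *
print(manip.read_state())
for n in("top","side","wrist"):
    m=manip.camera_model(n); b,d=manip.camera(n); cv2.imwrite(f"pics/{n}0.png",b); np.savez(f"{n}0.npz",b=b,d=d,**m)
    print(n,m)
E
```

```text
pics
{'clock': 0.0, 'joints': array([-1.22057781e+00,  3.00471568e-01,  1.52162732e+00,  3.24927563e-05,
        1.32070130e+00, -6.66239223e-02]), 'qd': array([ 0.00054779,  0.00016094,  0.0008728 ,  0.00164065, -0.00079657,
       -0.00112796]), 'effort': array([ 5.93475361e-04, -5.31803620e+01, -3.52735698e+01,  7.08882906e-02,
        2.44696724e-02, -6.50537595e-05]), 'eef_pos': array([ 222.58046831, -502.65091207,  212.86651132]), 'eef_rot': array([-3.14038989e+00, -1.11793855e-04,  4.16834306e-01]), 'wrist_force': array([-0.10887535,  0.41963318, -0.61407298]), 'moment': array([0.02448261, 0.01867963, 0.00369579]), 'finger_force': 0.0, 'finger_gap': 93.98496175681376}
top {'K': array([[551.18797344,   0.        , 314.18205581],
       [  0.        , 551.18797344, 237.14208532],
       [  0.        ,   0.        ,   1.        ]]), 'k1': -0.007245736041361785, 'R': array([[ 0.00246689, -0.99995012, -0.0096783 ],
       [-0.99227351, -0.00124717, -0.12406342],
       [ 0.12404516,  0.00990957, -0.99222709]]), 't': array([  18.88469382,  450.64385401, 1653.41124454])}
side {'K': array([[547.55478785,   0.        , 323.21336581],
       [  0.        , 547.55478785, 241.14244762],
       [  0.        ,   0.        ,   1.        ]]), 'k1': -0.16924349733164096, 'R': array([[-0.99974218, -0.02011722,  0.01052947],
       [-0.01966348,  0.53516828, -0.84451658],
       [ 0.01135429, -0.8445059 , -0.53542588]]), 't': array([ 440.39077398,   81.02538623, 1396.23232765])}
wrist {'K': array([[370.13493588,   0.        , 316.02546373],
       [  0.        , 370.13493588, 236.72052331],
       [  0.        ,   0.        ,   1.        ]]), 'k1': -0.049489606215695287, 'R': array([[ 0.40341343, -0.91501615, -0.00174667],
       [-0.87692702, -0.38716428,  0.28478558],
       [-0.26125965, -0.11335462, -0.95858965]]), 't': array([-549.30233989,  -28.01009201,  395.02983324])}
```

View pics/top0.png

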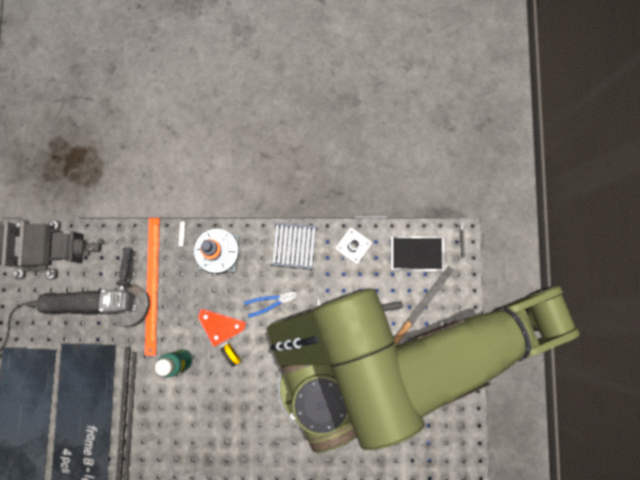

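View pics/side0.png

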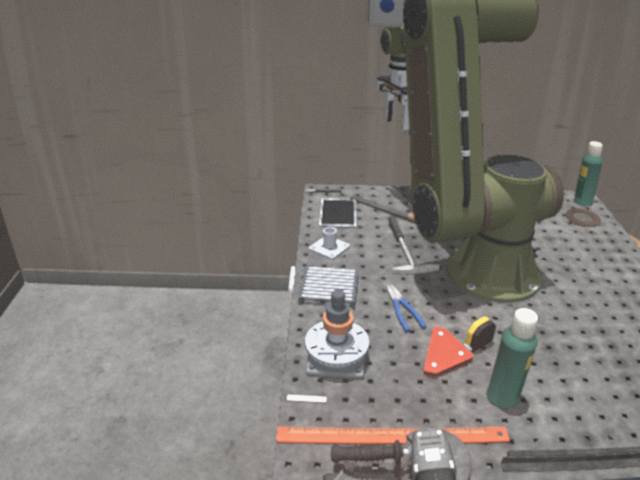

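The top view shows the stack on the turntable at about (207,249), with the soapstone at (181,233) beside it. The rack is at (294,246), the tacked foot, turned about 45°, at (353,245), and the tray at (417,253). The side view confirms this layout. A dark punch-like bar lies at (461,240).

```bash
cat > m0.py <<'E'
from h import *
for n in("top","side"):
    f=np.load(n+"0.npz"); m={k:f[k] for k in("K","k1","R","t")}; b,d=f["b"],f["d"]
    P=cloud(m,d); x,y,z=P[...,0],P[...,1],P[...,2]
    print(n,"cam",-m["R"].T@m["t"])
    S={"table":(200,265,210,275) ,"rack":(268,320,220,272),"foot":(332,375,225,268),"tray":(385,448,230,275),"punch":(455,467,218,262),"soap":(175,188,218,248)} if n=="top" else {}
    wk=(x>300)&(x<700)&(y>-450)&(y<500)&(d>0)
    for lo,hi in((-5,3),(3,9),(19,27),(45,55),(54,62),(90,98),(112,122),(168,182)):
        mk=(wk&(z>lo)&(z<hi)).astype(np.uint8)
        if lo<0: continue
        N,L,st,c=cv2.connectedComponentsWithStats(mk)
        for i in range(1,N):
            if st[i,4]>25:
                q=P[L==i]; r=cv2.minAreaRect(q[:,:2].astype(np.float32))
                print(lo,hi,"n",st[i,4],"px",c[i].round(),"med",np.median(q,0).round(1),"rect",np.round(r[0],1),np.round(r[1],1),round(r[2],1))
    b2=b
f=np.load("top0.npz");cv2.imwrite("pics/c.png",cv2.resize(f["b"][205:285,160:480],None,fx=2.5,fy=2.5,interpolation=2))
E
python3 m0.py
```

```text
top cam [ 242.01770311    3.06118157 1696.65061782]
3 9 n 31 px [183. 225.] med [488.1 427.5   5.6] rect [490.5 427.8] [19.  44.4] 40.0
3 9 n 44 px [266. 231.] med [472.4 169.4   4.3] rect [473.9 171.2] [35.1 38. ] 22.2
3 9 n 53 px [349. 235.] med [457.3 -84.7   6. ] rect [468.1 -90.8] [20.7 61.8] 63.5
3 9 n 31 px [338. 231.] med [475.4 -50.7   5. ] rect [468.1 -55.3] [40.6 28. ] 0.1
3 9 n 49 px [457. 237.] med [ 454.3 -418.1    5.9] rect [ 454.  -421.2] [57.4 30.4] 46.4
3 9 n 58 px [181. 241.] med [441.  432.7   5.1] rect [446.8 431.2] [44.9 49.7] 79.1
3 9 n 85 px [363. 240.] med [ 444.9 -130.8    6.1] rect [ 449.4 -133.3] [62.1 38.5] 30.2
3 9 n 1024 px [418. 253.] med [ 404.4 -298.9    5.7] rect [ 404.1 -306.6] [119.8 192.7] 4.4
3 9 n 110 px [352. 254.] med [401.4 -96.4   6.6] rect [402.2 -94.3] [72.9 48.7] 71.3
3 9 n 50 px [448. 271.] med [ 349.3 -387.     5.8] rect [ 347.  -388.9] [28.6 29.3] 69.7
3 9 n 26 px [196. 282.] med [314.3 382.5   4.5] rect [317.2 382.2] [33.3 20.4] 7.9
3 9 n 71 px [442. 282.] med [ 318.8 -370.7    6.4] rect [ 315.5 -375.9] [32.4 55.5] 14.0
19 27 n 96 px
[... 1347 characters left out ...]
9 27 n 31 px [330. 244.] med [424.3 -83.4  23.9] rect [425.  -88.6] [35.4 19. ] 5.8
19 27 n 925 px [328. 283.] med [431.9  85.7  21.5] rect [425.1  84.8] [134.  132.3] 85.0
45 55 n 79 px [329. 233.] med [425.1 -90.   50.9] rect [425.5 -96.8] [36.  35.1] 76.0
45 55 n 1002 px [336. 348.] med [408.6 346.3  49.7] rect [408.  324.1] [120.  128.5] 88.0
54 62 n 41 px [330. 231.] med [ 425.2 -100.8   56.2] rect [425.  -98.2] [34.1 33.9] 44.8
54 62 n 710 px [336. 342.] med [410.8 338.   58.1] rect [406.9 321.3] [80.6 84.1] 1.7
112 122 n 225 px [339. 321.] med [404.4 339.9 116.3] rect [405.9 329.8] [59.  48.1] 3.4
168 182 n 131 px [338. 295.] med [407.8 327.6 174.3] rect [408.3 325.1] [25.3 25.5] 37.2
```

View pics/c.png

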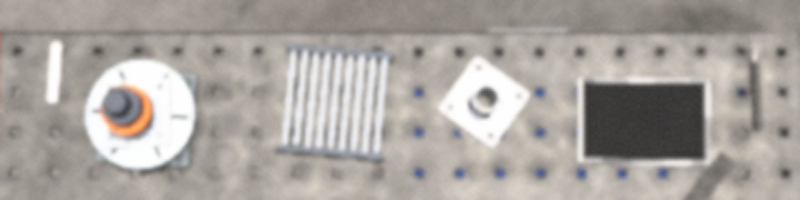

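Coarse positions in mm:

| Item | x | y |
|---|---|---|
| Stack | 408 | 322 |
| Rack | 425 | 85 |
| Tacked foot | 425 | -98 |
| Tray | 404 | -302 |

The punch is at about (445,-425), clear of the work. I'll move now, closing along world x everywhere, and refine with the wrist camera on the way.

Request:
jog_arm --rows '[0.9, 3, 0.45, 0, 0, 0.0577, 0, 0.9, 3, 0.45, 0, 0, 0.0577, 0, 0.9, 3, 0.45, 0, 0, 0.0577, 0, 0.9, 3, 0.45, 0, 0, 0.0577, 0, 0.9, 3, 0.45, 0, 0, 0.0577, 0, 0.9, 3, 0.45, 0, 0, 0.0577, 0, 0.9, 3, 0.45, 0, 0, 0.0577, 0, 0.9, 3, 0.45, 0, 0, 0.0577, 0, 0.9, 3, 0.45, 0, 0, 0.0577, 0, 0.9, 3, 0.45, 0, 0, 0.0577, 0, 0.9, 3, 0.45, 0, 0, 0.0577, 0, 0.9, 3, 0.45, 0, 0, 0.0577, 0, 0.9, 3, 0.45, 0, 0, 0.0577, 0, 0.9, 3, 0.45, 0, 0, 0.0577, 0, 0.9, 3, 0.45, 0, 0, 0.0577, 0, 0.9, 3, 0.45, 0, 0, 0.0577, 0, 0.9, 3, 0.45, 0, 0, 0.0577, 0, 0.9, 3, 0.45, 0, 0, 0.0577, 0, 0.9, 3, 0.45, 0, 0, 0.0577, 0, 0.9, 3, 0.45, 0, 0, 0.0577, 0]' --newtons 30

```text
clock: 1.82
eef_pos: [402.7, 98.8, 303.6]
eef_rot: [3.142, 0.0, 1.574]
wrist_force: [-0.1, -0.6, -0.6]
finger_gap: 94.2
finger_force: 0.0
```

Request:
jog_arm --rows '[0, 3, 0, 0, 0, 0, 0, 0, 3, 0, 0, 0, 0, 0, 0, 3, 0, 0, 0, 0, 0, 0, 3, 0, 0, 0, 0, 0, 0, 3, 0, 0, 0, 0, 0, 0, 1.5, 0, 0, 0, 0, 0, 0, 0, 0, 0, 0, 0, 0, 0, 0, 0, 0, 0, 0, 0, 0, 0, 0, 0, 0, 0, 0]'

```text
clock: 2.57
eef_pos: [402.7, 261.4, 303.3]
eef_rot: [-3.141, 0.0, 1.571]
wrist_force: [-0.3, -0.9, 0.7]
finger_gap: 94.0
finger_force: 0.0
```

```bash
cat > w.py <<'E'
import sys
from h import *
n=sys.argv[1]; cam=sys.argv[2] if len(sys.argv)>2 else "wrist"
s=manip.read_state(); m=manip.camera_model(cam); b,d=manip.camera(cam)
print(s["clock"],s["eef_pos"].round(1),s["eef_rot"].round(3),s["wrist_force"].round(1),s["finger_gap"].round(1))
cv2.imwrite(f"pics/{n}.png",b); np.savez(n+".npz",b=b,d=d,**m)
P=cloud(m,d); z=P[...,2]; C=-m["R"].T@m["t"]; print("cam",C.round(1))
for lo,hi in((3,9),(19,27),(46,55),(55,62),(112,119),(168,182)):
    mk=((d>0)&(z>lo)&(z<hi)&(P[...,0]>250)&(P[...,0]<600)).astype(np.uint8)
    N,L,st,c=cv2.connectedComponentsWithStats(mk)
    for i in range(1,N):
        if st[i,4]>400:
            q=P[L==i]; r=cv2.minAreaRect(q[:,:2].astype(np.float32))
            print(lo,"n",st[i,4],"px",c[i].round(),"med",np.median(q,0).round(1),"rect",np.round(r[0],1),np.round(r[1],1),round(r[2],1))
E
python3 w.py w1
```

```text
Traceback (most recent call last):
  File "w.py", line 5, in <module>
    print(s["clock"],s["eef_pos"].round(1),s["eef_rot"].round(3),s["wrist_force"].round(1),s["finger_gap"].round(1))
                                                                                           ^^^^^^^^^^^^^^^^^^^^^
AttributeError: 'float' object has no attribute 'round'
```

```bash
sed -i 's/s\["finger_gap"\].round(1)/s["finger_gap"]/' w.py; python3 w.py w1; python3 w.py t1 top
```

```text
2.6167 [402.7 261.2 303.5] [3.142 0.    1.57 ] [ 0.5 -0.2  0.8] 94.39916131948995
cam [403.8 345.3 476.2]
3 n 750 px [368.  50.] med [465.  432.6   6.6] rect [465.3 433. ] [13.5 75.6] 87.2
19 n 4350 px [333. 322.] med [427.1  86.9  23.6] rect [427.7  84.4] [132.  131.6] 84.8
46 n 5116 px [320. 152.] med [408.7 317.3  51.4] rect [408.9 317. ] [127.8 128.4] 34.0
55 n 2048 px [321. 146.] med [410.2 333.7  59.4] rect [409.6 319.7] [79.3 79.7] 2.6
112 n 972 px [317. 148.] med [400.4 329.8 117.4] rect [408.7 321.5] [58.1 57.8] 44.3
168 n 866 px [324. 157.] med [410.4 322.3 177.1] rect [410.5 321.5] [26.3 25.9] 89.6
2.6667 [402.8 261.2 303.6] [ 3.141 -0.     1.57 ] [0.8 0.2 0.1] 94.01974393964083
cam [ 242.     3.1 1696.7]
3 n 1039 px [418. 253.] med [ 404.5 -297.1    5.8] rect [ 402.6 -297.2] [141.1 195.1] 5.5
168 n 527 px [ 27. 244.] med [412.2 826.7 170.7] rect [413.9 818.1] [ 67.2 122.3] 89.8
```

View pics/w1.png

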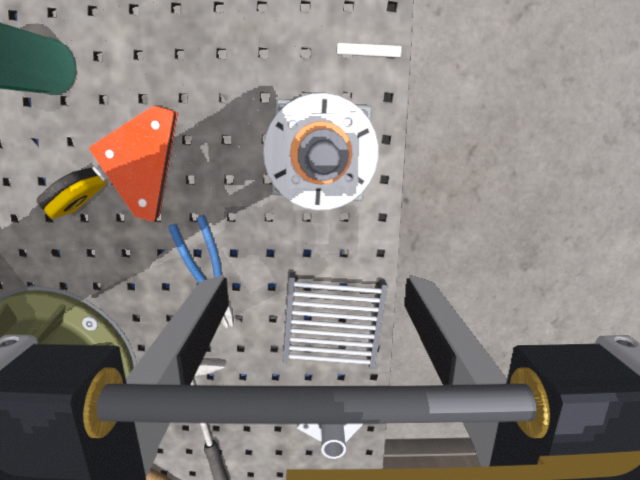

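The wrist view shows the stack at about (322,153), the soapstone at (369,50) and the rack at (335,320), all clear of the fingers. Stack axis is about (409.7,321), rack about (427.5,84.5).

Request:
jog_arm --rows '[0.35, 3, 0, 0, 0, 0, 0, 0.35, 3, 0, 0, 0, 0, 0, 0, 0, -3, 0, 0, 0, 0, 0, 0, -3, 0, 0, 0, 0, 0, 0, -3, 0, 0, 0, 0, 0, 0, -2.5, 0, 0, 0, 0, 0, 0, -1.75, 0, 0, 0, 0, 0, 0, -1.5, 0, 0, 0, 0, 0, 0, 0, 0, 0, 0, 0, 0, 0, 0, 0, 0, 0, 1, 0, 0, 0, 0, 0, 0, 1, 0, 0, 0, 0, 0, 0, 1, 0, 0, 0, 0, 0, 0, 1, 0, 0, 0, 0, 0, 0, 1, 0, 0, 0, 0, 0, 0, 1, 0, 0, 0, 0, 0, 0, 1, 0, 0, 0, 0, 0, 0, 1, 0, 0, 0, 0, 0, 0, 1]' --newtons 30

```text
clock: 4.22
eef_pos: [409.6, 322.1, 156.0]
eef_rot: [3.142, 0.0, 1.571]
wrist_force: [-0.1, 0.3, 0.3]
finger_gap: 37.1
finger_force: 0.0
```

Request:
jog_arm --rows '[0, 0, 0, 0, 0, 0, 1, 0, 0, 0, 0, 0, 0, 1, 0, 0, 0, 0, 0, 0, 1, 0, 0, 0, 0, 0, 0, 1, 0, 0, 0, 0, 0, 0, 1, 0, 0, 0, 0, 0, 0, 1, 0, 0, 0.5, 0, 0, 0, 1, 0, 0, 1, 0, 0, 0, 1, 0, 0, 1.5, 0, 0, 0, 1, 0, 0, 1.5, 0, 0, 0, 1, 0, 0, 1.5, 0, 0, 0, 1, 0, 0, 1, 0, 0, 0, 1, 0, 0, 0, 0, 0, 0, 1]'

```text
clock: 5.3
eef_pos: [410.3, 322.4, 228.4]
eef_rot: [3.139, -0.002, 1.571]
wrist_force: [0.2, 0.1, -4.5]
finger_gap: 27.7
finger_force: 30.0
```

Run:
```python
from h import *
for n in("top","side"):
    f=np.load(n+"0.npz"); m={k:f[k] for k in("K","k1","R","t")}
    v=f["b"].max(2); mk=(v<70).astype(np.uint8); mk[:, :300]=0
    if n=="top": mk[:225]=0;mk[280:]=0;mk[:,:380]=0;mk[:,450:]=0
    else: mk[:195]=0;mk[230:]=0;mk[:,360:]=0
    N,L,st,c=cv2.connectedComponentsWithStats(mk); i=1+st[1:,4].argmax()
    cs,_=cv2.findContours((L==i).astype(np.uint8),0,1); q=max(cs,key=len)[:,0].astype(float)
    W=np.array([onz(m,p,5)[:2] for p in q],np.float32); print(n,st[i],cv2.minAreaRect(W))
```

```text
top [ 395  239   46   29 1231] ((403.8120422363281, -297.9486083984375), (138.5685272216797, 85.53828430175781), 88.72947692871094)
side [334 202   3   3   4] ((410.43353271484375, -349.4585876464844), (4.556080341339111, 13.262584686279297), 13.636351585388184)
```

Request:
jog_arm --rows '[0, -1, 0, 0, 0, 0, 1, 0, -2, 0, 0, 0, 0, 1, 0, -3.5, 0, 0, 0, 0, 1, 0, -3.5, 0, 0, 0, 0, 1, 0, -3.5, 0, 0, 0, 0, 1, 0, -3.5, 0, 0, 0, 0, 1, 0, -3.5, 0, 0, 0, 0, 1, 0, -3.5, 0, 0, 0, 0, 1, 0, -3.5, 0, 0, 0, 0, 1, 0, -3.5, 0, 0, 0, 0, 1, 0, -3.5, 0, 0, 0, 0, 1, 0, -3.5, 0, 0, 0, 0, 1, 0, -3.5, 0, 0, 0, 0, 1, 0, -3.5, 0, 0, 0, 0, 1, 0, -3.5, 0, 0, 0, 0, 1, 0, -3.5, 0, 0, 0, 0, 1, 0, -3.5, 0, 0, 0, 0, 1, 0, -2, 0, 0, 0, 0, 1, -0.5, -1, 0, 0, 0, 0, 1, 0, 0, 0, 0, 0, 0, 1]'

```text
clock: 6.97
eef_pos: [403.2, -264.2, 224.8]
eef_rot: [-3.14, -0.001, 1.569]
wrist_force: [-0.3, 0.5, -5.3]
finger_gap: 27.6
finger_force: 30.0
```

Request:
jog_arm --rows '[0, 0, -1.5, 0, 0, 0, 1, 0, 0, -3, 0, 0, 0, 1, 0, 0, -3, 0, 0, 0, 1, 0, 0, -3, 0, 0, 0, 1, 0, 0, -2, 0, 0, 0, 1, 0, 0, -1.5, 0, 0, 0, 1, 0, 0, -1, 0, 0, 0, 1, 0, 0, -1, 0, 0, 0, 1, 0, 0, -0.5, 0, 0, 0, 1, 0, 0, 0, 0, 0, 0, 1, 0, 0, 0, 0, 0, 0, 1]'

```text
clock: 7.88
eef_pos: [404.9, -262.9, 61.4]
eef_rot: [3.141, 0.0, 1.571]
wrist_force: [0.7, -0.3, -4.1]
finger_gap: 27.3
finger_force: 30.0
```

Lower the last 16 mm, watching the force.

Request:
jog_arm --rows '[0, 0, -0.4, 0, 0, 0, 1, 0, 0, -0.4, 0, 0, 0, 1, 0, 0, -0.4, 0, 0, 0, 1, 0, 0, -0.3, 0, 0, 0, 1, 0, 0, 0, 0, 0, 0, 1]'

```text
clock: 8.3
eef_pos: [404.4, -262.8, 45.3]
eef_rot: [-3.141, -0.001, 1.571]
wrist_force: [-0.1, 0.7, -4.6]
finger_gap: 27.5
finger_force: 30.0
```

Request:
jog_arm --rows '[0, 0, -0.1, 0, 0, 0, 1, 0, 0, -0.1, 0, 0, 0, 1, 0, 0, 0, 0, 0, 0, 1]'

```text
clock: 8.55
eef_pos: [404.7, -263.1, 44.9]
eef_rot: [3.142, 0.0, 1.571]
wrist_force: [-5.7, 2.4, 10.4]
finger_gap: 27.4
finger_force: 30.0
```

Request:
jog_arm --rows '[0, 0, 0, 0, 0, 0, 0, 0, 0, 0, 0, 0, 0, 0, 0, 0, 0, 0, 0, 0, 0, 0, 0, 0, 0, 0, 0, 0, 0, 0, 0, 0, 0, 0, 0, 0, 0, 0, 0, 0, 0, 0, 0, 0, 0, 0, 0, 0, 0, 0, 0.5, 0, 0, 0, 0, 0, 0, 2, 0, 0, 0, 0, 0, 0, 3, 0, 0, 0, 0, 0, 0, 4, 0, 0, 0, 0, 0, 0, 4, 0, 0, 0, 0, 0, 0, 4, 0, 0, 0, 0, 0, 0, 4, 0, 0, 0, 0, 0, 4, 3, 0, 0, 0, 0, 0, 4, 0, 0, 0, 0, 0, 0, 4, 0, 0, 0, 0, 0, 0, 4, 0, 0, 0, 0, 0]'

```text
invalid input
```

Request:
jog_arm --rows '[0.1, 4, 0, 0, 0, 0, 0, 0.1, 4, 0, 0, 0, 0, 0, 0.1, 4, 0, 0, 0, 0, 0, 0.1, 4, 0, 0, 0, 0, 0, 0.1, 4, 0, 0, 0, 0, 0, 0, 4, 0, 0, 0, 0, 0, 0, 4, 0, 0, 0, 0, 0, 0, 4, 0, 0, 0, 0, 0, 0, 4, 0, 0, 0, 0, 0, 0, 0.5, 0, 0, 0, 0, 0, 0, 0, 0, 0, 0, 0, 0, 0, 0, 0, 0, 0, 0, 0]'

```text
clock: 9.55
eef_pos: [409.9, 101.9, 44.2]
eef_rot: [3.141, 0.0, 1.572]
wrist_force: [-0.5, 0.6, 1.0]
finger_gap: 94.0
finger_force: 0.0
```

```bash
python3 w.py w2; python3 w.py s2 side|tail -12; python3 w.py t2 top | tail -9
```

```text
9.55 [409.9 101.9  44.2] [3.141 0.    1.572] [-0.5  0.6  1. ] 94.02668233966054
cam [410.7 185.9 216.9]
3 n 1481 px [ 76. 173.] med [273.3 161.9   7.1] rect [273.4 155.9] [  8.1 163.5] 10.3
19 n 21058 px [334. 291.] med [418.1  99.1  23.8] rect [427.6  87.6] [124.9 132.5] 84.9
46 n 696 px [332. 433.] med [419.4  21.5  50.7] rect [420.8  16.5] [17.6 35.8] 89.2
55 n 855 px [334. 448.] med [420.6  19.3  58.8] rect [420.7  12.9] [35.5 26. ] 0.1
112 n 618 px [156. 369.] med [359.4 111.6 115.4] rect [357.2 107.9] [10.3 11.7] 89.4
112 n 615 px [476. 369.] med [462.3 111.6 115.5] rect [462.4 110.1] [14.2  8.7] 35.8
9.6 [409.9 101.2  44.1] [3.141 0.    1.57 ] [-0.6  0.2  0.1] 93.90275768494702
cam [ 426.  1144.6  811.4]
3 n 1855 px [342. 435.] med [398.2 521.3   6.1] rect [385.6 520.6] [255.2  35.5] 0.9
19 n 898 px [329. 285.] med [420.4  96.2  21.5] rect [424.5  79.7] [144.6 132.2] 84.8
46 n 979 px [337. 347.] med [408.5 346.2  49.8] rect [407.7 324.1] [128.2 119.3] 0.5
55 n 678 px [336. 342.] med [408.9 336.9  58.1] rect [406.9 320.8] [80.6 85.6] 1.7
112 n 443 px [338. 318.] med [406.4 327.4 116.4] rect [406.6 322.3] [59.9 59.1] 32.2
168 n 898 px [338. 234.] med [411.9 118.4 175.1] rect [408.6 103.9] [ 73.7 176.6] 89.4
9.65 [409.9 101.   44.1] [3.141 0.    1.569] [-0.5  0.1  0.1] 94.34754398873788
cam [ 242.     3.1 1696.7]
3 n 472 px [153. 253.] med [403.4 517.7   5.9] rect [402.9 518.5] [ 55.6 219.6] 86.2
3 n 866 px [418. 254.] med [ 401.3 -304.9    5.8] rect [ 405.8 -293.2] [181.2 122.9] 85.5
46 n 585 px [217. 252.] med [399.5 307.8  50.9] rect [406.1 314.4] [127.8 127.6] 88.1
168 n 490 px [ 26. 244.] med [412.1 828.9 171.4] rect [413.6 821.6] [ 58.7 122. ] 89.0
```

My first call had a malformed row count and was refused. The second call then swept along at low height with the weight just being released. I need to see what that disturbed.

Run:
```python
import cv2
a=cv2.imread("pics/s2.png")[170:400,270:460]
b=cv2.imread("pics/t2.png")[205:285,160:480]
cv2.imwrite("pics/c2.png",cv2.resize(a,None,fx=3,fy=2.6*1))
```

```text
(no output)
```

View pics/c2.png

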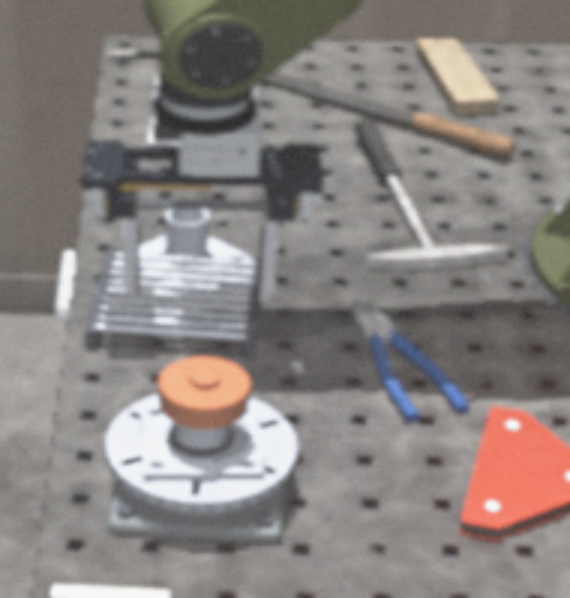

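View pics/w2.png

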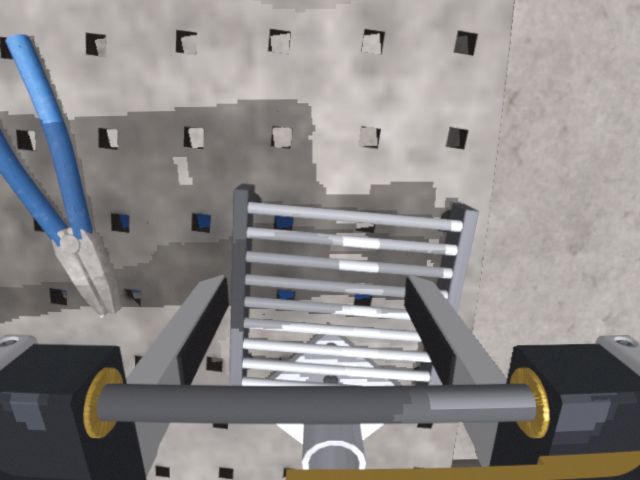

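The side and wrist views show the tacked foot still upright. It was pushed from y≈-98 to y≈14, and a flange corner slid under the rack's near bar, with its tube at wrist pixel (333,455). The weight isn't visible, so I'll rise and look over the tray.

Request:
jog_arm --rows '[0, 0, 2, 0, 0, 0, 0, 0, 0, 4, 0, 0, 0, 0, 0, 0, 4, 0, 0, 0, 0, 0, 0, 4, 0, 0, 0, 0, 0, 0, 4, 0, 0, 0, 0, 0, 0, 4, 0, 0, 0, 0, 0, 0, 3, 0, 0, 0, 0, 0, -4, 0, 0, 0, 0, 0, 0, -4, 0, 0, 0, 0, 0, 0, -4, 0, 0, 0, 0, 0, 0, -4, 0, 0, 0, 0, 0, 0, -4, 0, 0, 0, 0, 0, 0, -4, 0, 0, 0, 0, 0, 0, -4, 0, 0, 0, 0, 0, 0, -4, 0, 0, 0, 0, 0, 0, -4, 0, 0, 0, 0, 0, 0, -4, 0, 0, 0, 0]'

```text
invalid input
```

```bash
python3 w.py w3; python3 w.py s3 side
```

```text
9.7 [409.9 100.9  44. ] [3.141 0.    1.569] [-0.3  0.3 -0.5] 93.98177520104517
cam [411.  185.  216.8]
3 n 1478 px [ 75. 172.] med [273.3 161.8   7.1] rect [273.4 156.1] [  7.5 163.1] 10.3
19 n 21284 px [334. 290.] med [418.1  98.8  23.8] rect [427.4  87.2] [125.4 132.7] 84.9
46 n 659 px [332. 433.] med [419.5  21.4  50.8] rect [421.2  16.6] [17.3 35.9] 87.3
46 n 418 px [335. 463.] med [422.7  -4.8  49.2] rect [421.8  -3.2] [28.2 13.5] 6.3
55 n 893 px [334. 448.] med [420.4  19.   58.7] rect [420.8  11.8] [35.3 26.9] 0.5
112 n 594 px [155. 369.] med [359.1 110.8 115.4] rect [359.4 109.6] [ 8.4 14.2] 54.2
112 n 615 px [476. 369.] med [462.5 110.4 115.4] rect [462.4 108.7] [14.2  8.4] 38.4
9.75 [409.9 100.9  44. ] [3.141 0.    1.569] [-0.5 -0.4 -0.5] 94.26466772915283
cam [ 426.  1144.6  811.4]
3 n 1864 px [342. 435.] med [396.6 520.9   6. ] rect [385.3 520.2] [255.8  35.6] 0.7
19 n 911 px [329. 285.] med [424.5  98.2  21.6] rect [425.1  85.7] [134.5 132.2] 84.8
46 n 981 px [336. 347.] med [406.7 345.9  49.9] rect [407.6 323.7] [122.1 127.4] 87.2
55 n 671 px [336. 342.] med [408.8 337.4  58.1] rect [406.9 321.1] [80.5 83. ] 1.9
112 n 452 px [338. 318.] med [407.3 327.3 116.4] rect [406.3 323. ] [59.  61.6] 10.9
168 n 898 px [338. 234.] med [411.7 118.8 175. ] rect [408.7 104.4] [ 73.3 176.8] 89.3
```

View pics/w3.png

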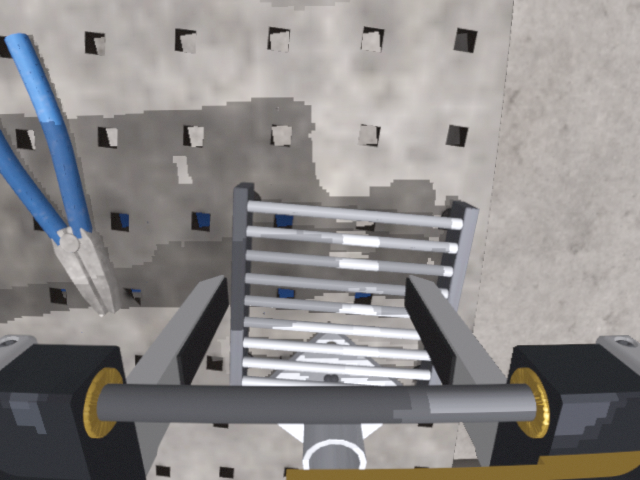

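The call was refused again for a miscounted row, so the view is unchanged. I'll recount carefully and send one move at a time.

Request:
jog_arm --rows '[0, 0, 2, 0, 0, 0, 0, 0, 0, 4, 0, 0, 0, 0, 0, 0, 4, 0, 0, 0, 0, 0, 0, 4, 0, 0, 0, 0, 0, 0, 4, 0, 0, 0, 0, 0, 0, 4, 0, 0, 0, 0, 0, 0, 3, 0, 0, 0, 0, 0, -4, 0, 0, 0, 0, 0, 0, -4, 0, 0, 0, 0, 0, 0, -4, 0, 0, 0, 0, 0, 0, -4, 0, 0, 0, 0, 0, 0, -4, 0, 0, 0, 0, 0, 0, -4, 0, 0, 0, 0, 0, 0, -4, 0, 0, 0, 0, 0, 0, -4, 0, 0, 0, 0, 0, 0, -4, 0, 0, 0, 0, 0, 0, -4, 0, 0, 0, 0, 0]'

```text
clock: 11.22
eef_pos: [408.5, -300.7, 294.0]
eef_rot: [3.141, 0.0, 1.569]
wrist_force: [1.7, 1.0, -0.1]
finger_gap: 94.2
finger_force: 0.0
```

```bash
python3 w.py w4; python3 w.py s4 side
```

```text
11.2167 [ 408.5 -300.7  294. ] [3.141 0.    1.569] [ 1.7  1.  -0.1] 94.21775458939997
cam [ 409.6 -216.6  466.7]
3 n 9095 px [312. 192.] med [ 405.3 -300.4    6.4] rect [ 405.2 -296.3] [160.1 105.4] 89.5
3 n 1032 px [254. 250.] med [ 328.6 -372.     7.1] rect [ 324.3 -369.3] [23.3 95.5] 51.0
11.2667 [ 408.  -305.7  293. ] [-3.140e+00  1.000e-03  1.566e+00] [-0.7 -3.6 -1.6] 93.90548797379554
cam [ 426.  1144.6  811.4]
3 n 634 px [344. 211.] med [ 378.6 -304.4    5. ] rect [ 354.7 -306.2] [192.3 198.5] 89.1
3 n 1850 px [342. 435.] med [397.4 521.1   6. ] rect [387.2 519.8] [251.8  38.3] 0.9
19 n 1077 px [329. 283.] med [424.4  86.7  21.5] rect [425.   78.9] [146.5 134.5] 86.8
46 n 974 px [337. 347.] med [406.6 344.6  49.8] rect [407.4 323.3] [121.8 127.3] 86.2
55 n 685 px [336. 342.] med [408.8 337.6  58.1] rect [407.  320.6] [80.5 83.6] 1.6
112 n 448 px [338. 318.] med [406.4 328.2 116.6] rect [406.4 322. ] [60.6 58.9] 87.7
```

View pics/w4.png

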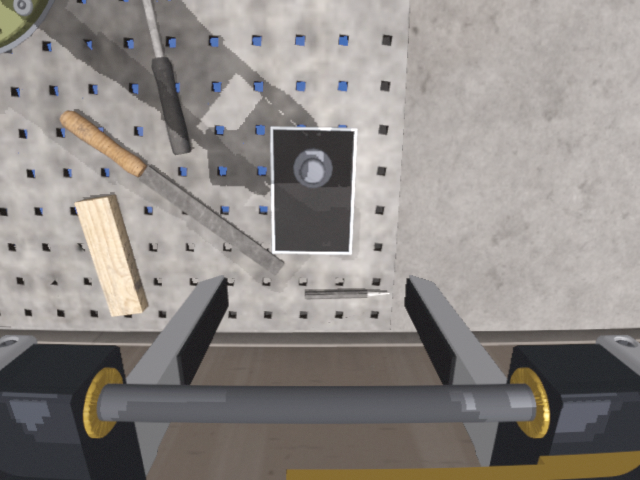

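The weight stands upright and released on the tray at (313,168), and the punch at (345,293) is untouched. Now I'll measure the weight and then fetch the cap.

Run:
```python
from h import *
f=np.load("w4.npz"); m={k:f[k] for k in("K","k1","R","t")}; P=cloud(m,f["d"]); x,y,z=P[...,0],P[...,1],P[...,2]
for lo,hi in((27,35),(60,70)):
    q=P[(x>350)&(x<460)&(y>-380)&(y<-215)&(z>lo)&(z<hi)]; print(len(q),np.median(q,0),cv2.minAreaRect(q[:,:2].astype(np.float32)))
```

```text
667 [ 406.38159048 -256.89659352   32.13831   ] ((405.902099609375, -262.3527526855469), (45.11455535888672, 43.242774963378906), 89.94922637939453)
503 [ 406.68414644 -262.03565059   66.04050315] ((406.6874694824219, -262.087158203125), (26.08900260925293, 26.61353302001953), 0.17913013696670532)
```

Request:
jog_arm --rows '[0, 2, 0, 0, 0, 0, 0, 0, 4, 0, 0, 0, 0, 0, 0, 4, 0, 0, 0, 0, 0, 0, 4, 0, 0, 0, 0, 0, 0, 4, 0, 0, 0, 0, 0, 0, 4, 0, 0, 0, 0, 0, 0, 4, 0, 0, 0, 0, 0, 0, 4, 0, 0, 0, 0, 0, 0, 4, 0, 0, 0, 0, 0, 0, 4, 0, 0, 0, 0, 0, 0, 4, 0, 0, 0, 0, 0, 0, 4, 0, 0, 0, 0, 0, 0, 4, 0, 0, 0, 0, 0, 0, 4, 0, 0, 0, 0, 0, 0, 2, 0, 0, 0, 0, 0, 0, 0, 0, 0, 0, 0, 0, 0, 0, 0, 0, 0, 0, 0]'

```text
clock: 12.73
eef_pos: [409.2, 262.4, 293.6]
eef_rot: [-3.141, 0.0, 1.572]
wrist_force: [0.3, -1.4, 0.1]
finger_gap: 93.7
finger_force: 0.0
```

```bash
python3 w.py w5
```

```text
12.7333 [409.2 262.4 293.6] [-3.141  0.     1.572] [ 0.3 -1.4  0.1] 93.70747674119563
cam [410.2 346.5 466.3]
3 n 795 px [364.  49.] med [465.1 432.8   6.5] rect [466.  433.5] [15.2 74.9] 89.6
19 n 4530 px [329. 327.] med [427.6  86.8  23.6] rect [427.2  80.9] [139.7 131.5] 84.8
46 n 5347 px [315. 153.] med [408.3 317.9  51.4] rect [408.9 317. ] [128.  128.4] 46.8
55 n 2139 px [317. 147.] med [415.6 334.2  59.4] rect [409.4 319.6] [79.4 79.8] 2.5
112 n 2750 px [314. 154.] med [408.5 322.4 117.4] rect [408.5 321.6] [58.5 57.7] 89.8
```

Request:
jog_arm --rows '[0, 3, 0, 0, 0, 0, 0, 0, 2.9, 0, 0, 0, 0, 0, 0, 0, -3, 0, 0, 0, 0, 0, 0, -4, 0, 0, 0, 0, 0, 0, -4, 0, 0, 0, 0, 0, 0, -3, 0, 0, 0, 0, 0, 0, -2, 0, 0, 0, 0, 0, 0, -1.5, 0, 0, 0, 0, 0, 0, -1.3, 0, 0, 0, 0, 0, 0, 0, 0, 0, 0, 0, 0, 0, 0, 0, 0, 0, 0, 0, 0, 0, 0, 0, 0, 1, 0, 0, 0, 0, 0, 0, 1, 0, 0, 0, 0, 0, 0, 1, 0, 0, 0, 0, 0, 0, 1, 0, 0, 0, 0, 0, 0, 1, 0, 0, 0, 0, 0, 0, 1, 0, 0, 0, 0, 0, 0, 1, 0, 0, 0, 0, 0, 0, 1]' --newtons 35

```text
clock: 14.37
eef_pos: [409.5, 321.1, 106.2]
eef_rot: [-3.141, -0.0, 1.571]
wrist_force: [-3.0, -0.9, 4.9]
finger_gap: 61.8
finger_force: 35.0
```

Request:
jog_arm --rows '[0, 0, 0, 0, 0, 0, 1, 0, 0, 0, 0, 0, 0, 1, 0, 0, 0.5, 0, 0, 0, 1, 0, 0, 1, 0, 0, 0, 1, 0, 0, 2, 0, 0, 0, 1, 0, 0, 2.5, 0, 0, 0, 1, 0, 0, 2.5, 0, 0, 0, 1, 0, 0, 1.5, 0, 0, 0, 1, 0, 0, 0, 0, 0, 0, 1, 0, 0, 0, 0, 0, 0, 1]'

```text
clock: 15.2
eef_pos: [409.7, 321.1, 206.2]
eef_rot: [3.141, -0.001, 1.571]
wrist_force: [0.2, 0.2, -4.3]
finger_gap: 62.1
finger_force: 35.0
```

Request:
jog_arm --rows '[0, -1, 0, 0, 0, 0, 1, 0, -2, 0, 0, 0, 0, 1, 0, -3.7, 0, 0, 0, 0, 1, 0, -3.7, 0, 0, 0, 0, 1, 0, -3.7, 0, 0, 0, 0, 1, 0, -3.7, 0, 0, 0, 0, 1, 0, -3.7, 0, 0, 0, 0, 1, 0, -3.7, 0, 0, 0, 0, 1, 0, -3.7, 0, 0, 0, 0, 1, 0, -3.7, 0, 0, 0, 0, 1, 0, -3.7, 0, 0, 0, 0, 1, 0, -3.7, 0, 0, 0, 0, 1, 0, -3.7, 0, 0, 0, 0, 1, 0, -3.7, 0, 0, 0, 0, 1, 0, -3.7, 0, 0, 0, 0, 1, 0, -3.7, 0, 0, 0, 0, 1, 0, -3.7, 0, 0, 0, 0, 1, 0, -3.7, 0, 0, 0, 0, 1, 0, -2, 0, 0, 0, 0, 1, -0.4, -1.2, 0, 0, 0, 0, 1]'

```text
clock: 16.87
eef_pos: [404.4, -334.9, 204.1]
eef_rot: [-3.139, -0.002, 1.569]
wrist_force: [-0.1, 0.7, -3.0]
finger_gap: 62.0
finger_force: 35.0
```

Request:
jog_arm --rows '[0, 0, 0, 0, 0, 0, 1, 0, 0, 0, 0, 0, 0, 1, 0, 0, -2, 0, 0, 0, 1, 0, 0, -3, 0, 0, 0, 1, 0, 0, -3, 0, 0, 0, 1, 0, 0, -3, 0, 0, 0, 1, 0, 0, -3, 0, 0, 0, 1, 0, 0, -2, 0, 0, 0, 1, 0, 0, -1, 0, 0, 0, 1, 0, 0, 0, 0, 0, 0, 1, 0, 0, 0, 0, 0, 0, 1]'

```text
clock: 17.78
eef_pos: [406.0, -332.5, 36.7]
eef_rot: [3.141, 0.0, 1.572]
wrist_force: [-0.4, -1.1, -2.3]
finger_gap: 61.9
finger_force: 35.0
```

Run:
```python
from h import *
b,d=manip.camera("wrist"); cv2.imwrite("pics/w6.png",b[180:])
m=manip.camera_model("wrist"); P=cloud(m,d)
h=cv2.cvtColor(b,cv2.COLOR_BGR2HSV); mk=(h[...,1]>120)&(h[...,0]<18)&(d>0); print(mk.sum(), np.median(P[mk],0) if mk.any() else 0)
q=P[mk]; q=q[(q[:,2]>40)&(q[:,2]<62)&(abs(q[:,0]-405)<35)]
A=np.c_[q[:,:2]-q[:,:2].mean(0),np.ones(len(q))]; print(len(q),q[:,:2].mean(0),np.linalg.lstsq(A,q[:,2],rcond=None)[0])
```

```text
9950 [ 406.39374193 -324.8279528    48.42023022]
9221 [ 406.62465965 -326.36298334] [ 8.94309811e-03 -5.54950923e-02  4.89498699e+01]
```

Request:
jog_arm --rows '[0, 0, -0.5, 0, 0, 0, 1, 0, 0, -0.5, 0, 0, 0, 1, 0, 0, -0.4, 0, 0, 0, 1, 0, 0, -0.3, 0, 0, 0, 1, 0, 0, -0.2, 0, 0, 0, 1, 0, 0, 0, 0, 0, 0, 1, 0, 0, 0, 0, 0, 0, 1]'

```text
clock: 18.42
eef_pos: [405.6, -332.9, 17.3]
eef_rot: [-3.141, -0.0, 1.571]
wrist_force: [-2.4, 2.0, 5.1]
finger_gap: 62.0
finger_force: 35.0
```

Request:
jog_arm --rows '[0, 0, -0.05, 0, 0, 0, 1, 0, 0, 0, 0, 0, 0, 0.3, 0, 0, 0, 0, 0, 0, 0, 0, 0, 0, 0, 0, 0, 0, 0, 0, 0, 0, 0, 0, 0, 0, 0, 0, 0, 0, 0, 0, 0, 0, 0, 0, 0, 0, 0, 0, 0, 0, 0, 0, 0, 0, 0, 0, 0, 0, 0, 0, 0]'

```text
clock: 19.17
eef_pos: [405.6, -332.9, 16.4]
eef_rot: [-3.142, -0.0, 1.571]
wrist_force: [0.8, 0.6, -0.0]
finger_gap: 94.2
finger_force: 0.0
```

Fingers are open; rise straight up.

Request:
jog_arm --rows '[0, 0, 1, 0, 0, 0, 0, 0, 0, 3, 0, 0, 0, 0, 0, 0, 4, 0, 0, 0, 0, 0, 0, 4, 0, 0, 0, 0, 0, 0, 4, 0, 0, 0, 0, 0, 0, 4, 0, 0, 0, 0, 0, 0, 4, 0, 0, 0, 0, 0, 0, 4, 0, 0, 0, 0, 0, 0, 0, 0, 0, 0, 0, 0, 0, 0, 0, 0, 0, 0, 0]'

```text
invalid input
```

```bash
cat > tray.py <<'E'
from h import *
m=manip.camera_model("wrist"); b,d=manip.camera("wrist"); P=cloud(m,d); x,y,z=P[...,0],P[...,1],P[...,2]
for lo,hi in((3,9),(24,31),(31.5,36),(60,70)):
    q=P[(x>340)&(x<470)&(y>-390)&(y<-205)&(z>lo)&(z<hi)&(d>0)]
    if len(q): print(lo,len(q),np.median(q,0).round(1),cv2.minAreaRect(q[:,:2].astype(np.float32)))
h=cv2.cvtColor(b,cv2.COLOR_BGR2HSV); mk=(h[...,1]>120)&(h[...,0]<18)&(d>0)&(abs(x-405)<45)&(abs(y+330)<45)
q=P[mk]; print("cap",np.median(q,0),cv2.minAreaRect(q[q[:,2]>25][:,:2].astype(np.float32)))
E
python3 tray.py
```

```text
3 41699 [ 401.4 -274.     6.5] ((404.21392822265625, -297.67181396484375), (188.8171844482422, 122.42894744873047), 87.95641326904297)
24 10297 [ 406.6 -327.7   28.3] ((397.49603271484375, -307.5474853515625), (102.66911315917969, 113.64330291748047), 29.83928680419922)
31.5 5373 [ 406.6 -264.2   32.8] ((397.5683288574219, -307.22149658203125), (102.20396423339844, 113.20706939697266), 29.78400993347168)
60 6613 [ 405.7 -266.1   66.2] ((400.43701171875, -315.10406494140625), (96.50083923339844, 104.60062408447266), 35.895751953125)
cap [ 404.76391003 -324.65868024   28.35379638] ((406.7753601074219, -331.39923095703125), (57.26287078857422, 58.717594146728516), 80.1045150756836)
```

Request:
jog_arm --rows '[0, 0, 1, 0, 0, 0, 0, 0, 0, 3, 0, 0, 0, 0, 0, 0, 4, 0, 0, 0, 0, 0, 0, 4, 0, 0, 0, 0, 0, 0, 4, 0, 0, 0, 0, 0, 0, 4, 0, 0, 0, 0, 0, 0, 4, 0, 0, 0, 0, 0, 0, 4, 0, 0, 0, 0]'

```text
clock: 19.88
eef_pos: [405.1, -332.4, 299.5]
eef_rot: [3.141, 0.001, 1.571]
wrist_force: [1.0, -0.7, 0.3]
finger_gap: 93.8
finger_force: 0.0
```

Request:
jog_arm --rows '[0.2, 2, 0, 0, 0, 0, 0, 0.2, 3.5, 0, 0, 0, 0, 0, 0, 3.8, 0, 0, 0, 0, 0, 0, 3.8, 0, 0, 0, 0, 0, 0, 3.8, 0, 0, 0, 0, 0, 0, 3.8, 0, 0, 0, 0, 0, 0, 3.8, 0, 0, 0, 0, 0, 0, 3.8, 0, 0, 0, 0, 0, 0, 3.8, 0, 0, 0, 0, 0, 0, 3.8, 0, 0, 0, 0, 0, 0, 3.8, 0, 0, 0, 0, 0, 0, 3.8, 0, 0, 0, 0, 0, 0, 3.8, 0, 0, 0, 0, 0, 0, 3.8, 0, 0, 0, 0, 0, 0, 3.8, 0, 0, 0, 0, 0, 0, 3.8, 0, 0, 0, 0, 0, 0, 3.8, 0, 0, 0, 0, 0, 0, 2.7, 0, 0, 0, 0, 0, 0, 0, 0, 0, 0, 0, 0]'

```text
clock: 21.47
eef_pos: [408.7, 322.6, 296.5]
eef_rot: [-3.141, -0.0, 1.574]
wrist_force: [-0.4, 0.1, -0.5]
finger_gap: 94.2
finger_force: 0.0
```

```bash
python3 w.py w7
```

```text
21.4667 [408.7 322.6 296.5] [-3.141 -0.     1.574] [-0.4  0.1 -0.5] 94.18184481010289
cam [409.5 406.7 469.2]
3 n 6389 px [296.  25.] med [387.9 519.    7.6] rect [383.  519.8] [266.2  34.5] 0.5
3 n 686 px [363. 104.] med [465.4 433.5   6.4] rect [465.9 433.4] [12.3 75.2] 87.7
19 n 3271 px [329. 356.] med [427.2 100.1  23.5] rect [428.6  96.9] [106.8 131.9] 84.9
46 n 4659 px [315. 205.] med [408.6 320.4  51.3] rect [409.1 317.3] [127.6 129.2] 17.7
55 n 3304 px [316. 203.] med [408.6 328.   59.3] rect [409.9 319.7] [80.3 80.9] 2.5
```

Request:
jog_arm --rows '[0.05, -0.15, -3, 0, 0, 0, 0, 0, 0, -4, 0, 0, 0, 0, 0, 0, -4, 0, 0, 0, 0, 0, 0, -4, 0, 0, 0, 0, 0, 0, -3, 0, 0, 0, 0, 0, 0, -2, 0, 0, 0, 0, 0, 0, -1.2, 0, 0, 0, 0, 0, 0, -0.7, 0, 0, 0, 0, 0, 0, 0, 0, 0, 0, 1, 0, 0, 0, 0, 0, 0, 1, 0, 0, 0, 0, 0, 0, 1, 0, 0, 0, 0, 0, 0, 1, 0, 0, 0, 0, 0, 0, 1, 0, 0, 0, 0, 0, 0, 1, 0, 0, 0, 0, 0, 0, 1, 0, 0, 0, 0, 0, 0, 1, 0, 0, 0, 0, 0, 0, 1, 0, 0, 0, 0, 0, 0, 1]' --newtons 40

```text
clock: 23.02
eef_pos: [409.9, 317.6, 77.5]
eef_rot: [-3.141, 0.0, 1.571]
wrist_force: [-2.8, 0.6, 1.8]
finger_gap: 35.9
finger_force: 40.0
```

Request:
jog_arm --rows '[0, 0, 0, 0, 0, 0, 1, 0, 0, 0, 0, 0, 0, 1, 0, 0, 0, 0, 0, 0, 1, 0, 0, 0, 0, 0, 0, 1]'

```text
clock: 23.35
eef_pos: [409.9, 317.6, 77.5]
eef_rot: [-3.141, 0.0, 1.571]
wrist_force: [-6.0, 0.4, 4.1]
finger_gap: 35.7
finger_force: 40.0
```

Request:
jog_arm --rows '[0, 0, 0.5, 0, 0, 0, 1, 0, 0, 1.5, 0, 0, 0, 1, 0, 0, 2.5, 0, 0, 0, 1, 0, 0, 2.5, 0, 0, 0, 1, 0, 0, 1, 0, 0, 0, 1, 0.25, -1, 0, 0, 0, 0, 1, 0.3, -3, 0, 0, 0, 0, 1, 0.3, -3.5, 0, 0, 0, 0, 1, 0.3, -3.5, 0, 0, 0, 0, 1, 0.3, -3.5, 0, 0, 0, 0, 1, 0.3, -3.5, 0, 0, 0, 0, 1, 0, -3, 0, 0, 0, 0, 1, 0, -2, 0, 0, 0, 0, 1, 0, 0, 0, 0, 0, 0, 1, 0, 0, -3, 0, 0, 0, 1, 0, 0, -3, 0, 0, 0, 1, 0, 0, -2, 0, 0, 0, 1, 0, 0, -1, 0, 0, 0, 1, 0, 0, 0, 0, 0, 0, 1, 0, 0, 0, 0, 0, 0, 1]'

```text
clock: 25.02
eef_pos: [427.6, 87.6, 67.4]
eef_rot: [-3.141, 0.0, 1.571]
wrist_force: [0.2, 0.2, -2.9]
finger_gap: 36.1
finger_force: 40.0
```

Request:
jog_arm --rows '[0, 0, -0.5, 0, 0, 0, 1, 0, 0, -0.5, 0, 0, 0, 1, 0, 0, -0.3, 0, 0, 0, 1, 0, 0, -0.2, 0, 0, 0, 1, 0, 0, -0.1, 0, 0, 0, 1, 0, 0, 0, 0, 0, 0, 1, 0, 0, 0, 0, 0, 0, 1]'

```text
clock: 25.6
eef_pos: [427.8, 87.6, 51.6]
eef_rot: [3.141, -0.0, 1.571]
wrist_force: [-0.2, 0.2, -4.5]
finger_gap: 36.3
finger_force: 40.0
```

Request:
jog_arm --rows '[0, 0, -0.1, 0, 0, 0, 1, 0, 0, -0.1, 0, 0, 0, 1, 0, 0, 0, 0, 0, 0, 1]'

```text
clock: 25.85
eef_pos: [427.9, 87.6, 50.4]
eef_rot: [3.141, -0.0, 1.571]
wrist_force: [-5.9, -2.2, 13.9]
finger_gap: 35.8
finger_force: 40.0
```

Down on the rack. Release.

Request:
jog_arm --rows '[0, 0, 0, 0, 0, 0, 0, 0, 0, 0, 0, 0, 0, 0, 0, 0, 0, 0, 0, 0, 0, 0, 0, 0, 0, 0, 0, 0, 0, 0, 0, 0, 0, 0, 0, 0, 0, 0, 0, 0, 0, 0, 0, 0, 0, 0, 0, 0, 0, 0, 0, 0, 0, 0, 0, 0]'

```text
clock: 26.52
eef_pos: [427.6, 87.6, 49.4]
eef_rot: [-3.142, 0.0, 1.571]
wrist_force: [0.2, -1.0, -0.7]
finger_gap: 85.7
finger_force: 0.0
```

Request:
jog_arm --rows '[0, 0, 1, 0, 0, 0, 0, 0, 0, 3, 0, 0, 0, 0, 0, 0, 4, 0, 0, 0, 0, 0, 0, 4, 0, 0, 0, 0, 0, 0, 4, 0, 0, 0, 0, 0, 0, 4, 0, 0, 0, 0, 0, 0, 3, 0, 0, 0, 0, 0, -3, 0, 0, 0, 0, 0, 0, -4, 0, 0, 0, 0, 0, 0, -3.8, 0, 0, 0, 0, 0, 0, -1, 0, 0, 0, 0, 0, 0, 0, 0, 0, 0, 0, 0, 0, 0, 0, 0, 0, 0, 0]'

```text
clock: 27.6
eef_pos: [427.5, -30.3, 279.9]
eef_rot: [3.141, -0.0, 1.569]
wrist_force: [0.3, -0.6, -0.2]
finger_gap: 94.1
finger_force: 0.0
```

```bash
python3 w.py w8
python3 - <<'E'
from h import *
f=np.load("w8.npz"); m={k:f[k] for k in("K","k1","R","t")}; P=cloud(m,f["d"]); x,y,z=P[...,0],P[...,1],P[...,2]
for lo,hi in((6,12),(54,63),(78,86),(28,35)):
    for n,s in(("tack",(y<48)&(y>-80)),("weld",(y>25)&(y<160))):
        q=P[s&(x>350)&(x<500)&(z>lo)&(z<hi)&(f["d"]>0)]
        if len(q)>20: print(n,lo,len(q),np.median(q,0).round(1),cv2.minAreaRect(q[:,:2].astype(np.float32)))
E
```

```text
27.6 [427.5 -30.3 279.9] [ 3.141 -0.     1.569] [ 0.3 -0.6 -0.2] 94.08856826914293
cam [428.5  53.8 452.6]
3 n 2886 px [300. 355.] med [ 405.1 -245.9    6.2] rect [ 405.5 -259.6] [ 88.9 103.1] 88.9
3 n 411 px [261. 429.] med [ 345.9 -382.     6.2] rect [ 345.2 -388.9] [36.8 76.7] 87.0
19 n 4845 px [313.  98.] med [423.1  82.9  24.1] rect [428.   83.8] [131.7 132.9] 85.2
tack 6 2733 [420.3   2.3   9.3] ((423.26751708984375, -0.8977127075195312), (96.4150390625, 117.7485580444336), 89.9003677368164)
weld 6 521 [420.9  35.9   9.5] ((428.191650390625, 85.32257843017578), (126.38164520263672, 116.89756774902344), 85.1940689086914)
tack 54 341 [421.7   6.2  59.1] ((421.5857238769531, 7.281269073486328), (34.89725112915039, 33.96133804321289), 89.15143585205078)
weld 54 50 [429.7  99.3  58.4] ((430.5316162109375, 87.65214538574219), (25.884761810302734, 31.92085838317871), 2.7580008506774902)
weld 78 438 [429.2  90.5  82.4] ((429.5555725097656, 89.1690444946289), (34.49679183959961, 34.29423522949219), 42.15483474731445)
tack 28 45 [421.2   1.4  31. ] ((422.25115966796875, 8.526774406433105), (32.35796356201172, 27.983633041381836), 75.85004425048828)
weld 28 4239 [429.3  91.   32.5] ((429.3290100097656, 89.23143005371094), (79.96794128417969, 80.17499542236328), 1.808343529701233)
```

View pics/w8.png

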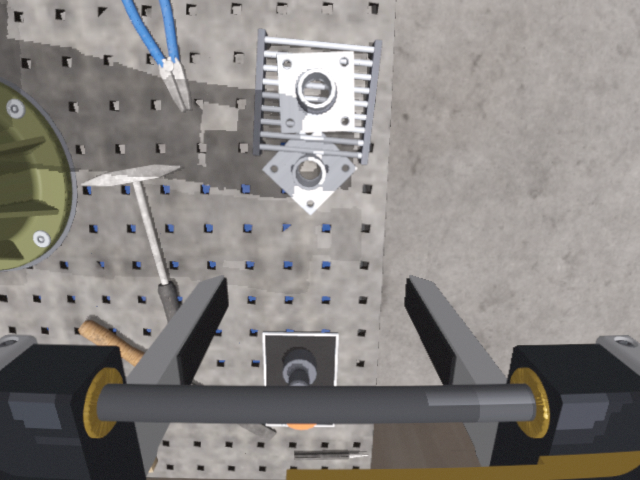

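The welded foot stands square on the rack at (318,90), about 5 mm from its centre. The tacked foot is upright at (310,172) with one flange corner under the rack's first bar. I'll grip its tube above bar height, draw it out along -y with a 2 mm lift, then raise it.

Request:
jog_arm --rows '[-0.3, 2, 0, 0, 0, 0, 0, -0.3, 1.5, 0, 0, 0, 0, 0, 0, 0, -3, 0, 0, 0, 0, 0, 0, -4, 0, 0, 0, 0, 0, 0, -4, 0, 0, 0, 0, 0, 0, -4, 0, 0, 0, 0, 0, 0, -4, 0, 0, 0, 0, 0, 0, -3, 0, 0, 0, 0, 0, 0, -1.4, 0, 0, 0, 0, 0, 0, -1, 0, 0, 0, 0, 0, 0, 0, 0, 0, 0, 0, 0, 0, 0, 0, 0, 0, 1, 0, 0, 0, 0, 0, 0, 1, 0, 0, 0, 0, 0, 0, 1, 0, 0, 0, 0, 0, 0, 1, 0, 0, 0, 0, 0, 0, 1, 0, 0, 0, 0, 0, 0, 1, 0, 0, 0, 0, 0, 0, 1, 0, 0, 0, 0, 0, 0, 1]' --newtons 40

```text
clock: 29.23
eef_pos: [421.7, 4.6, 35.5]
eef_rot: [3.141, 0.0, 1.571]
wrist_force: [0.2, 0.0, 0.2]
finger_gap: 44.0
finger_force: 0.0
```

Request:
jog_arm --rows '[0, 0, 0, 0, 0, 0, 1, 0, 0, 0, 0, 0, 0, 1, 0, 0, 0, 0, 0, 0, 1, 0, 0, 0, 0, 0, 0, 1, 0, 0, 0, 0, 0, 0, 1, 0, 0, 0, 0, 0, 0, 1]'

```text
clock: 29.73
eef_pos: [421.2, 4.6, 35.4]
eef_rot: [-3.14, -0.0, 1.571]
wrist_force: [-6.2, -0.4, 5.1]
finger_gap: 35.9
finger_force: 40.0
```

Request:
jog_arm --rows '[0, 0, 0.2, 0, 0, 0, 1, 0, 0, 0, 0, 0, 0, 1, 0, -0.5, 0, 0, 0, 0, 1, 0, -1, 0, 0, 0, 0, 1, 0, -1.5, 0, 0, 0, 0, 1, 0, -1.5, 0, 0, 0, 0, 1, 0, -1.5, 0, 0, 0, 0, 1, 0, -1, 0, 0, 0, 0, 1, 0, -0.5, 0, 0, 0, 0, 1, 0, 0, 0, 0, 0, 0, 1]'

```text
clock: 30.57
eef_pos: [421.6, -71.4, 37.4]
eef_rot: [3.142, 0.0, 1.569]
wrist_force: [0.0, -0.0, -3.8]
finger_gap: 35.6
finger_force: 40.0
```

Request:
jog_arm --rows '[0, 0, 1, 0, 0, 0, 1, 0, 0, 3, 0, 0, 0, 1, 0, 0, 4, 0, 0, 0, 1, 0, 0, 4, 0, 0, 0, 1, 0, 0, 3, 0, 0, 0, 1, 0, 1, 0, 0, 0, 0, 1, 0, 3, 0, 0, 0, 0, 1, 0, 3.5, 0, 0, 0, 0, 1, 0, 3.5, 0, 0, 0, 0, 1, 0, 3.5, 0, 0, 0, 0, 1, 0, 3.5, 0, 0, 0, 0, 1, 0, 3.5, 0, 0, 0, 0, 1, 0, 3.5, 0, 0, 0, 0, 1, 0, 3, 0, 0, 0, 0, 1, 0, 2, 0, 0, 0, 0, 1, 0, 1, 0, 0, 0, 0, 1, 0, 0, 0, 0, 0, 0, 1, 0, 0, 0, 0, 0, 0, 1]'

```text
clock: 32.07
eef_pos: [421.1, 239.5, 187.0]
eef_rot: [-3.141, 0.001, 1.572]
wrist_force: [-0.4, -0.5, -4.6]
finger_gap: 36.2
finger_force: 40.0
```

```bash
python3 w.py w9
python3 - <<'E'
from h import *
f=np.load("w9.npz"); m={k:f[k] for k in("K","k1","R","t")}; d=f["d"]; P=cloud(m,d); x,y,z=P[...,0],P[...,1],P[...,2]
for lo,hi in((46,55),(56,62),(62,69),(69,76)):
    q=P[(abs(x-409)<75)&(abs(y-318)<75)&(z>lo)&(z<hi)&(d>0)]
    print(lo,len(q),np.median(q,0).round(1),cv2.minEnclosingCircle(q[:,:2].astype(np.float32)) if len(q)>3 else 0)
E
```

```text
32.0667 [421.1 239.5 187. ] [-3.141e+00  1.000e-03  1.572e+00] [-0.4 -0.5 -4.6] 36.184601540552336
cam [422.1 323.7 359.7]
46 n 18917 px [299. 127.] med [406.8 323.8  51.5] rect [408.5 319.6] [129.5 122.4] 8.6
168 n 511 px [316. 259.] med [422.1 257.3 175.4] rect [420.4 253. ] [34.4 13. ] 9.6
168 n 546 px [316. 306.] med [422.1 228.3 175.7] rect [421.8 230.9] [ 9.3 26. ] 89.5
46 19076 [407.3 323.6  51.5] ((408.9530029296875, 317.0625305175781), 65.04531860351562)
56 2 [414.  322.1  59.2] 0
62 144 [410.3 317.6  66.2] ((409.4068908691406, 316.2776184082031), 7.836316108703613)
69 183 [409.4 316.3  72.8] ((409.5174560546875, 316.4956970214844), 5.877573013305664)
```

View pics/w9.png

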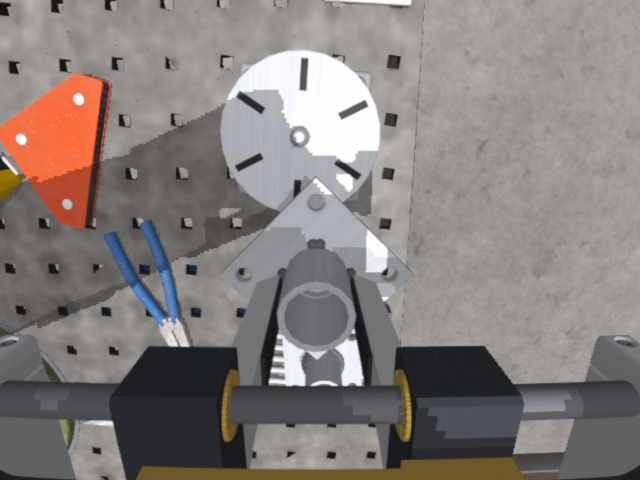

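The spigot tip is at (299,135), which puts the centre at about (409.4,316.7). The held tube's mouth is at (317,315).

Run:
```python
from h import *
f=np.load("w9.npz"); m={k:f[k] for k in("K","k1","R","t")}; d=f["d"]; P=cloud(m,d); x,y,z=P[...,0],P[...,1],P[...,2]
print(onz(m,(317,315),209.5),onz(m,(316,203),159))
q=P[(abs(x-421)<25)&(abs(y-242)<25)&(z>203)&(z<214)&(d>0)]; print(len(q),cv2.minAreaRect(q[:,:2].astype(np.float32)))
```

```text
[422.5601911  241.88038737 209.5       ] [422.13508027 283.22247972 159.        ]
3026 ((424.0929260253906, 242.0770721435547), (46.190513610839844, 35.9934196472168), 22.674468994140625)
```

Request:
jog_arm --rows '[-0.4, 2, 0, 0, 0, 0, 1, -0.4, 3, 0, 0, 0, 0, 1, -0.4, 2, 0, 0, 0, 0, 1, 0, 0.4, 0, 0, 0, 0, 1, 0, 0, 0, 0, 0, 0, 1, 0, 0, -2, 0, 0, 0, 1, 0, 0, -2, 0, 0, 0, 1, 0, 0, -2, 0, 0, 0, 1, 0, 0, -1, 0, 0, 0, 1, 0, 0, -0.8, 0, 0, 0, 1, 0, 0, -0.7, 0, 0, 0, 1, 0, 0, -0.5, 0, 0, 0, 1, 0, 0, -0.5, 0, 0, 0, 1, 0, 0, 0, 0, 0, 0, 1, 0, 0, 0, 0, 0, 0, 1]'

```text
clock: 33.37
eef_pos: [409.8, 313.7, 92.7]
eef_rot: [3.141, -0.0, 1.571]
wrist_force: [0.1, 0.2, -4.7]
finger_gap: 35.7
finger_force: 40.0
```

Request:
jog_arm --rows '[0, 0, -0.4, 0, 0, 0, 1, 0, 0, -0.2, 0, 0, 0, 1, 0, 0, -0.1, 0, 0, 0, 1, 0, 0, -0.1, 0, 0, 0, 1, 0, 0, 0, 0, 0, 0, 1]'

```text
clock: 33.78
eef_pos: [409.7, 313.6, 85.4]
eef_rot: [3.142, -0.0, 1.571]
wrist_force: [-4.1, -4.7, 8.7]
finger_gap: 35.7
finger_force: 40.0
```

Seated on the faceplate. Release.

Request:
jog_arm --rows '[0, 0, 0, 0, 0, 0, 0, 0, 0, 0, 0, 0, 0, 0, 0, 0, 0, 0, 0, 0, 0, 0, 0, 0, 0, 0, 0, 0, 0, 0, 0, 0, 0, 0, 0, 0, 0, 0, 0, 0, 0, 0, 0, 0, 0, 0, 0, 0, 0, 0, 0, 0, 0, 0, 0, 0, 0, 0, 0, 0, 0, 0, 0]'

```text
clock: 34.53
eef_pos: [409.7, 313.6, 84.5]
eef_rot: [3.142, -0.0, 1.571]
wrist_force: [-0.0, 0.1, 0.0]
finger_gap: 91.9
finger_force: 0.0
```

Rise, then back 5 cm for a measuring look.

Request:
jog_arm --rows '[0, 0, 1, 0, 0, 0, 0, 0, 0, 3, 0, 0, 0, 0, 0, 0, 4, 0, 0, 0, 0, 0, 0, 4, 0, 0, 0, 0, 0, 0, 4, 0, 0, 0, 0, 0, 0, 3, 0, 0, 0, 0, 0, 0, 2, 0, 0, 0, 0, 0, -2.5, 0, 0, 0, 0, 0, 0, -2.5, 0, 0, 0, 0, 0, 0, 0, 0, 0, 0, 0, 0, 0, 0, 0, 0, 0, 0, 0]'

```text
clock: 35.45
eef_pos: [409.7, 263.0, 295.4]
eef_rot: [3.141, -0.001, 1.569]
wrist_force: [1.5, -0.1, -0.0]
finger_gap: 94.0
finger_force: 0.0
```

```bash
python3 w.py w10
python3 - <<'E'
from h import *
f=np.load("w10.npz"); m={k:f[k] for k in("K","k1","R","t")}; d=f["d"]; P=cloud(m,d); x,y,z=P[...,0],P[...,1],P[...,2]
for lo,hi in((56,62),(103,113)):
    q=P[(abs(x-409)<75)&(abs(y-318)<75)&(z>lo)&(z<hi)&(d>0)]
    print(lo,len(q),np.median(q,0).round(1),cv2.minAreaRect(q[:,:2].astype(np.float32)))
E
```

```text
35.45 [409.7 263.  295.4] [ 3.141e+00 -1.000e-03  1.569e+00] [ 1.5 -0.1 -0. ] 93.97875192008416
cam [410.6 346.9 468.2]
3 n 769 px [363.  50.] med [465.6 432.8   6.6] rect [465.8 433.1] [13.2 74.2] 87.6
19 n 2737 px [328. 325.] med [421.5  92.   23.7] rect [427.5  84.3] [132.6 131.4] 84.9
46 n 5378 px [312. 150.] med [401.9 331.4  51.4] rect [409. 317.] [128.  127.6] 45.0
55 n 4004 px [316. 155.] med [411.2 320.   59.4] rect [411.2 315.8] [79.7 79.9] 45.1
56 4047 [411.2 319.2  59.4] ((411.2347106933594, 315.8133239746094), (79.69607543945312, 79.939208984375), 45.09791564941406)
103 384 [410.3 314.1 109.2] ((410.70172119140625, 315.5920104980469), (33.65131759643555, 34.19994354248047), 0.47554585337638855)
```

Request:
jog_arm --rows '[-0.3, -2, 0, 0, 0, 0, 0, 0, -3, 0, 0, 0, 0, 0, 0, -3.8, 0, 0, 0, 0, 0, 0, -3.8, 0, 0, 0, 0, 0, 0, -3.8, 0, 0, 0, 0, 0, 0, -3.8, 0, 0, 0, 0, 0, 0, -3.8, 0, 0, 0, 0, 0, 0, -3.8, 0, 0, 0, 0, 0, 0, -3.8, 0, 0, 0, 0, 0, 0, -3.8, 0, 0, 0, 0, 0, 0, -3.8, 0, 0, 0, 0, 0, 0, -3.8, 0, 0, 0, 0, 0, 0, -3.8, 0, 0, 0, 0, 0, 0, -3.8, 0, 0, 0, 0, 0, 0, -3.8, 0, 0, 0, 0, 0, 0, -3, 0, 0, 0, 0, 0, 0, -2.1, 0, 0, 0, 0, 0, 0, 0, 0, 0, 0, 0, 0, 0, 0, 0, 0, 0, 0, 0, 0, 0, 0, 0, 0, 0, 0]'

```text
clock: 37.17
eef_pos: [407.1, -330.6, 294.4]
eef_rot: [-3.141, -0.0, 1.572]
wrist_force: [0.5, -0.3, 0.1]
finger_gap: 94.2
finger_force: 0.0
```

```bash
python3 -c "
from h import *
print(manip.read_state()['eef_pos'])"; python3 tray.py
```

```text
[ 407.11297011 -330.58284083  294.38679102]
3 7913 [ 399.8 -286.5    6.5] ((403.9595642089844, -297.47357177734375), (184.6116485595703, 127.5063705444336), 89.83440399169922)
24 1723 [ 407.2 -329.7   28.3] ((403.1982727050781, -301.8115234375), (59.0816535949707, 120.3388671875), 7.855876922607422)
31.5 791 [ 407.2 -268.5   32.9] ((411.5860290527344, -289.7977600097656), (43.89247512817383, 98.71399688720703), 11.917441368103027)
60 494 [ 406.3 -262.6   66.1] ((406.3038330078125, -262.8471984863281), (24.958301544189453, 25.505502700805664), 89.8086166381836)
cap [ 402.52681517 -334.50464553   28.16013558] ((407.20281982421875, -331.72052001953125), (58.75885009765625, 58.08973693847656), 89.36251831054688)
```

Request:
jog_arm --rows '[0, -0.1, -3, 0, 0, 0, 0, 0, 0, -4, 0, 0, 0, 0, 0, 0, -4, 0, 0, 0, 0, 0, 0, -4, 0, 0, 0, 0, 0, 0, -4, 0, 0, 0, 0, 0, 0, -3, 0, 0, 0, 0, 0, 0, -2.5, 0, 0, 0, 0, 0, 0, -2, 0, 0, 0, 0, 0, 0, -1.2, 0, 0, 0, 0, 0, 0, 0, 0, 0, 0, 0, 0, 0, 0, 0, 0, 0, 1, 0, 0, 0, 0, 0, 0, 1, 0, 0, 0, 0, 0, 0, 1, 0, 0, 0, 0, 0, 0, 1, 0, 0, 0, 0, 0, 0, 1, 0, 0, 0, 0, 0, 0, 1, 0, 0, 0, 0, 0, 0, 1, 0, 0, 0, 0, 0, 0, 1, 0, 0, 0, 0, 0, 0, 1, 0, 0, 0, 0, 0, 0, 1]' --newtons 35

```text
clock: 38.88
eef_pos: [406.7, -332.6, 18.1]
eef_rot: [3.141, 0.0, 1.571]
wrist_force: [-3.3, 1.3, 7.7]
finger_gap: 61.9
finger_force: 35.0
```

Request:
jog_arm --rows '[0, 0, 0.5, 0, 0, 0, 1, 0, 0, 1.5, 0, 0, 0, 1, 0, 0, 3, 0, 0, 0, 1, 0, 0, 4, 0, 0, 0, 1, 0, 0, 4, 0, 0, 0, 1, 0, 0, 3, 0, 0, 0, 1, 0, 0, 2, 0, 0, 0, 1, 0, 0, 0, 0, 0, 0, 1]'

```text
clock: 39.55
eef_pos: [407.6, -333.3, 201.9]
eef_rot: [3.137, 0.005, 1.571]
wrist_force: [-0.1, -0.6, -2.5]
finger_gap: 62.3
finger_force: 35.0
```

Request:
jog_arm --rows '[0, 1, 0, 0, 0, 0, 1, 0, 2, 0, 0, 0, 0, 1, 0, 3.7, 0, 0, 0, 0, 1, 0, 3.7, 0, 0, 0, 0, 1, 0, 3.7, 0, 0, 0, 0, 1, 0, 3.7, 0, 0, 0, 0, 1, 0, 3.7, 0, 0, 0, 0, 1, 0, 3.7, 0, 0, 0, 0, 1, 0, 3.7, 0, 0, 0, 0, 1, 0, 3.7, 0, 0, 0, 0, 1, 0, 3.7, 0, 0, 0, 0, 1, 0, 3.7, 0, 0, 0, 0, 1, 0, 3.7, 0, 0, 0, 0, 1, 0, 3.7, 0, 0, 0, 0, 1, 0, 3.7, 0, 0, 0, 0, 1, 0, 3.7, 0, 0, 0, 0, 1, 0, 3.7, 0, 0, 0, 0, 1, 0.4, 3.2, 0, 0, 0, 0, 1, 0, 2, 0, 0, 0, 0, 1, 0, 1, 0, 0, 0, 0, 1]'

```text
clock: 41.22
eef_pos: [409.0, 316.6, 194.9]
eef_rot: [-3.138, 0.002, 1.573]
wrist_force: [0.4, 0.3, -1.8]
finger_gap: 62.0
finger_force: 35.0
```

Request:
jog_arm --rows '[0, 0, 0, 0, 0, 0, 1, 0, 0, 0, 0, 0, 0, 1, 0, 0, 0, 0, 0, 0, 1, 0, 0, 0, 0, 0, 0, 1]'

```text
clock: 41.55
eef_pos: [410.6, 313.5, 197.3]
eef_rot: [-3.141, 0.0, 1.57]
wrist_force: [-0.6, 0.4, -2.6]
finger_gap: 62.0
finger_force: 35.0
```

Request:
jog_arm --rows '[0, 0.1, -1, 0, 0, 0, 1, 0, 0, -2.5, 0, 0, 0, 1, 0, 0, -2, 0, 0, 0, 1, 0, 0, -1, 0, 0, 0, 1, 0, 0, -0.8, 0, 0, 0, 1, 0, 0, -0.7, 0, 0, 0, 1, 0, 0, -0.5, 0, 0, 0, 1, 0, 0, -0.2, 0, 0, 0, 1, 0, 0, 0, 0, 0, 0, 1, 0, 0, 0, 0, 0, 0, 1]'

```text
clock: 42.38
eef_pos: [410.9, 315.8, 110.9]
eef_rot: [3.141, -0.0, 1.571]
wrist_force: [0.2, -0.3, -3.1]
finger_gap: 62.0
finger_force: 35.0
```

Request:
jog_arm --rows '[0, 0, -0.2, 0, 0, 0, 1, 0, 0, -0.1, 0, 0, 0, 1, 0, 0, -0.1, 0, 0, 0, 1, 0, 0, 0, 0, 0, 0, 1, 0, 0, 0, 0, 0, 0, 1]'

```text
clock: 42.8
eef_pos: [410.8, 315.7, 107.1]
eef_rot: [3.141, -0.0, 1.571]
wrist_force: [-2.5, -2.4, 5.3]
finger_gap: 62.0
finger_force: 35.0
```

Contact at the seated height. Release.

Request:
jog_arm --rows '[0, 0, 0, 0, 0, 0, 0, 0, 0, 0, 0, 0, 0, 0, 0, 0, 0, 0, 0, 0, 0, 0, 0, 0, 0, 0, 0, 0, 0, 0, 0, 0, 0, 0, 0, 0, 0, 0, 0, 0, 0, 0, 0, 0, 0, 0, 0, 0, 0, 0, 0, 0, 0, 0, 0, 0]'

```text
clock: 43.47
eef_pos: [410.6, 315.6, 106.4]
eef_rot: [-3.142, 0.0, 1.571]
wrist_force: [-0.1, 1.1, 0.4]
finger_gap: 94.0
finger_force: 0.0
```

Request:
jog_arm --rows '[0, 0, 1, 0, 0, 0, 0, 0, 0, 3, 0, 0, 0, 0, 0, 0, 4, 0, 0, 0, 0, 0, 0, 4, 0, 0, 0, 0, 0, 0, 4, 0, 0, 0, 0, 0, 0, 2, 0, 0, 0, 0, 0, 0, 1, 0, 0, 0, 0, 0, -2.5, 0, 0, 0, 0, 0, 0, -2.5, 0, 0, 0, 0, 0, 0, 0, 0, 0, 0, 0, 0, 0, 0, 0, 0, 0, 0, 0]'

```text
clock: 44.38
eef_pos: [410.6, 264.9, 296.1]
eef_rot: [-3.141, 0.0, 1.569]
wrist_force: [-0.0, 0.0, 0.2]
finger_gap: 94.1
finger_force: 0.0
```

```bash
python3 w.py w11|grep -E "cam|112|55"
```

```text
cam [411.7 349.  468.8]
55 n 2055 px [314. 149.] med [408.3 329.2  59.4] rect [411.4 315.7] [79.9 79.6] 45.2
112 n 2676 px [316. 163.] med [411.9 316.4 117.4] rect [411.9 315.5] [58.1 58.3] 59.8
```

Request:
jog_arm --rows '[-0.4, -2, 0, 0, 0, 0, 0, 0, -3, 0, 0, 0, 0, 0, 0, -3.8, 0, 0, 0, 0, 0, 0, -3.8, 0, 0, 0, 0, 0, 0, -3.8, 0, 0, 0, 0, 0, 0, -3.8, 0, 0, 0, 0, 0, 0, -3.8, 0, 0, 0, 0, 0, 0, -3.8, 0, 0, 0, 0, 0, 0, -3.8, 0, 0, 0, 0, 0, 0, -3.8, 0, 0, 0, 0, 0, 0, -3.8, 0, 0, 0, 0, 0, 0, -3.8, 0, 0, 0, 0, 0, 0, -3.8, 0, 0, 0, 0, 0, 0, -3, 0, 0, 0, 0, 0, 0, -3, 0, 0, 0, 0, 0, 0, 0, 0, 0, 0, 0, 0, 0, 0, 0, 0, 0, 0, 0, 0, 0, 0, 0, 0, 0, 0]'

```text
clock: 45.93
eef_pos: [407.0, -261.7, 296.0]
eef_rot: [-3.141, -0.001, 1.571]
wrist_force: [-0.2, -0.2, 0.2]
finger_gap: 93.9
finger_force: 0.0
```

Request:
jog_arm --rows '[0, 0, -3, 0, 0, 0, 0, 0, 0, -4, 0, 0, 0, 0, 0, 0, -4, 0, 0, 0, 0, 0, 0, -4, 0, 0, 0, 0, 0, 0, -4, 0, 0, 0, 0, 0, 0, -3, 0, 0, 0, 0, 0, 0, -2, 0, 0, 0, 0, 0, 0, -1, 0, 0, 0, 0, 0, 0, 0, 0, 0, 0, 0, 0, 0, 0, 0, 0, 0, 0, 0, 0, 0, 0, 0, 0, 1, 0, 0, 0, 0, 0, 0, 1, 0, 0, 0, 0, 0, 0, 1, 0, 0, 0, 0, 0, 0, 1, 0, 0, 0, 0, 0, 0, 1, 0, 0, 0, 0, 0, 0, 1, 0, 0, 0, 0, 0, 0, 1, 0, 0, 0, 0, 0, 0, 1]' --newtons 30

```text
clock: 47.43
eef_pos: [406.6, -262.4, 46.5]
eef_rot: [-3.142, 0.0, 1.571]
wrist_force: [-0.4, 0.5, -0.6]
finger_gap: 44.1
finger_force: 0.0
```

Request:
jog_arm --rows '[0, 0, 0, 0, 0, 0, 1, 0, 0, 0, 0, 0, 0, 1, 0, 0, 0, 0, 0, 0, 1, 0, 0, 0, 0, 0, 0, 1, 0, 0, 0, 0, 0, 0, 1, 0, 0, 0, 0, 0, 0, 1, 0, 0, 0, 0, 0, 0, 1, 0, 0, 0, 0, 0, 0, 1, 0, 0, 0, 0, 0, 0, 1, 0, 0, 0, 0, 0, 0, 1]'

```text
clock: 48.27
eef_pos: [406.7, -262.4, 46.4]
eef_rot: [3.142, -0.0, 1.571]
wrist_force: [-2.0, -1.4, -0.5]
finger_gap: 27.5
finger_force: 30.0
```

Request:
jog_arm --rows '[0, 0, 0.5, 0, 0, 0, 1, 0, 0, 1.5, 0, 0, 0, 1, 0, 0, 3, 0, 0, 0, 1, 0, 0, 4, 0, 0, 0, 1, 0, 0, 4, 0, 0, 0, 1, 0, 0, 4, 0, 0, 0, 1, 0, 0, 3, 0, 0, 0, 1, 0, 0, 0, 0, 0, 0, 1]'

```text
clock: 48.93
eef_pos: [408.2, -263.3, 252.9]
eef_rot: [3.133, 0.006, 1.571]
wrist_force: [1.1, -1.3, -3.9]
finger_gap: 27.4
finger_force: 30.0
```

Request:
jog_arm --rows '[0, 1, 0, 0, 0, 0, 1, 0, 2, 0, 0, 0, 0, 1, 0, 3.5, 0, 0, 0, 0, 1, 0, 3.5, 0, 0, 0, 0, 1, 0, 3.5, 0, 0, 0, 0, 1, 0, 3.5, 0, 0, 0, 0, 1, 0, 3.5, 0, 0, 0, 0, 1, 0, 3.5, 0, 0, 0, 0, 1, 0, 3.5, 0, 0, 0, 0, 1, 0, 3.5, 0, 0, 0, 0, 1, 0, 3.5, 0, 0, 0, 0, 1, 0, 3.5, 0, 0, 0, 0, 1, 0, 3.5, 0, 0, 0, 0, 1, 0, 3.5, 0, 0, 0, 0, 1, 0, 3.5, 0, 0, 0, 0, 1, 0, 3.5, 0, 0, 0, 0, 1, 0.5, 2.8, 0, 0, 0, 0, 1, 0, 2, 0, 0, 0, 0, 1, 0, 1, 0, 0, 0, 0, 1]'

```text
clock: 50.52
eef_pos: [410.2, 317.7, 244.1]
eef_rot: [-3.138, 0.001, 1.573]
wrist_force: [0.4, -1.1, -4.6]
finger_gap: 27.6
finger_force: 30.0
```

Request:
jog_arm --rows '[0, 0, 0, 0, 0, 0, 1, 0, 0, 0, 0, 0, 0, 1, 0, 0, 0, 0, 0, 0, 1, 0, 0, 0, 0, 0, 0, 1, 0, 0, 0, 0, 0, 0, 1, 0, 0, 0, 0, 0, 0, 1]'

```text
clock: 51.02
eef_pos: [411.8, 315.0, 246.6]
eef_rot: [3.141, -0.0, 1.57]
wrist_force: [-0.3, 0.4, -4.9]
finger_gap: 27.4
finger_force: 30.0
```

Down 8.3 cm, to just above the boss and then onto the cap.

Request:
jog_arm --rows '[0, 0.05, -1, 0, 0, 0, 1, 0, 0, -2.5, 0, 0, 0, 1, 0, 0, -2, 0, 0, 0, 1, 0, 0, -1, 0, 0, 0, 1, 0, 0, -0.8, 0, 0, 0, 1, 0, 0, -0.5, 0, 0, 0, 1, 0, 0, -0.5, 0, 0, 0, 1, 0, 0, 0, 0, 0, 0, 1, 0, 0, 0, 0, 0, 0, 1]'

```text
clock: 51.77
eef_pos: [411.9, 316.2, 163.9]
eef_rot: [3.141, -0.0, 1.571]
wrist_force: [-0.1, 0.4, -4.5]
finger_gap: 27.5
finger_force: 30.0
```

Request:
jog_arm --rows '[0, 0, -0.3, 0, 0, 0, 1, 0, 0, -0.2, 0, 0, 0, 1, 0, 0, -0.1, 0, 0, 0, 1, 0, 0, -0.1, 0, 0, 0, 1, 0, 0, 0, 0, 0, 0, 1, 0, 0, 0, 0, 0, 0, 1]'

```text
clock: 52.27
eef_pos: [411.8, 316.3, 157.1]
eef_rot: [3.141, -0.001, 1.571]
wrist_force: [-1.5, -0.6, 3.3]
finger_gap: 27.4
finger_force: 30.0
```

Contact. Release.

Request:
jog_arm --rows '[0, 0, 0, 0, 0, 0, 0, 0, 0, 0, 0, 0, 0, 0, 0, 0, 0, 0, 0, 0, 0, 0, 0, 0, 0, 0, 0, 0, 0, 0, 0, 0, 0, 0, 0, 0, 0, 0, 0, 0, 0, 0, 0, 0, 0, 0, 0, 0, 0, 0, 0, 0, 0, 0, 0, 0]'

```text
clock: 52.93
eef_pos: [411.7, 316.1, 156.4]
eef_rot: [3.142, 0.0, 1.571]
wrist_force: [0.1, -0.4, -0.7]
finger_gap: 76.9
finger_force: 0.0
```

Request:
jog_arm --rows '[0, 0, 0, 0, 0, 0, 0, 0, 0, 1, 0, 0, 0, 0, 0, 0, 3, 0, 0, 0, 0, 0, 0, 4, 0, 0, 0, 0, 0, 0, 4, 0, 0, 0, 0, 0, 0, 3, 0, 0, 0, 0, 0, -3, 0, 0, 0, 0, 0, 0, -3, 0, 0, 0, 0, 0, 0, 0, 0, 0, 0, 0, 0, 0, 0, 0, 0, 0, 0, 0, 0, 0, 0, 0, 0, 0, 0]'

```text
clock: 53.85
eef_pos: [411.7, 256.3, 307.0]
eef_rot: [3.141, -0.0, 1.57]
wrist_force: [-0.2, 0.6, -0.0]
finger_gap: 94.1
finger_force: 0.0
```

```bash
python3 w.py w12; python3 w.py s12 side|grep -E "^(46|55|112|168)"; python3 -c "
import cv2
a=cv2.imread('pics/s12.png')[170:410,270:470];cv2.imwrite('pics/c12.png',cv2.resize(a,None,fx=2.5,fy=2.5))"
```

```text
53.85 [411.7 256.3 307. ] [ 3.141 -0.     1.57 ] [-0.2  0.6 -0. ] 94.14627155982691
cam [412.6 340.3 479.8]
3 n 757 px [360.  46.] med [465.2 432.8   6.6] rect [465.8 433.7] [14.  74.7] 87.7
19 n 2686 px [325. 317.] med [419.6  90.7  23.7] rect [427.4  84. ] [133.6 131.3] 84.9
46 n 5150 px [311. 143.] med [401.3 330.9  51.4] rect [409.6 317. ] [127.8 128.9] 44.1
55 n 2035 px [313. 143.] med [408.9 325.6  59.5] rect [411.6 315.6] [79.8 79.9] 45.5
112 n 956 px [316. 149.] med [414.  324.9 117.4] rect [412.1 315.5] [58.4 57.7] 62.0
168 n 871 px [314. 159.] med [412.2 315.8 177.1] rect [411.7 315.3] [26.  26.5] 7.1
46 n 1024 px [337. 347.] med [403.7 346.9  49.9] rect [407.5 323.1] [127.7 121. ] 1.2
55 n 711 px [336. 341.] med [408.8 329.1  58. ] rect [409.3 316.4] [82.3 82.9] 46.0
```

View pics/c12.png

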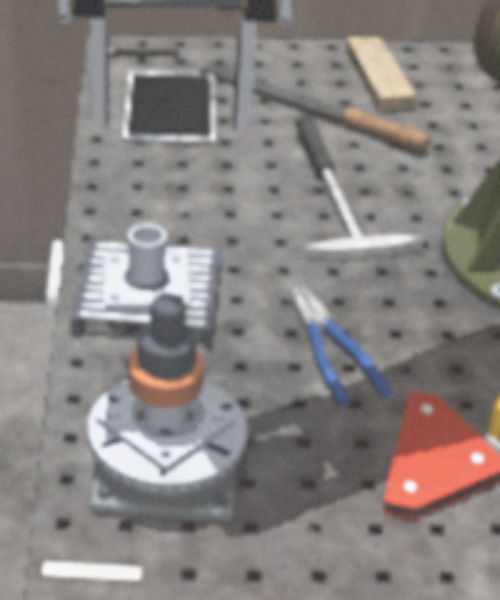

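The stack is upright at (165,370), with all heights matching the seated values and centres within 3 mm. The welded foot is on the rack at (147,265), and the soapstone and punch lie where they were.

```bash
python3 -c "
from cell import manip
print(manip.sign_off())"
```

```text
the job is handed in; nothing more can be done
None
```

I handed the job in at about 54 s with every piece measured upright and seated, though sign-off returned no verdict, and a low move I sent by mistake after parking the weight pushed the tacked foot about 110 mm against the rack, from where I recovered it.

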